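# Ready the phone rig for filming

### The job

Squeeze the small microphone clip open and clip it onto the upright post of the phone rig, above the post's collar, sitting level, and let go of it. Then pull the rig's sprung jaw out until its pointer stands level with the nose of the brass index, and keep it there so that the phone could be slipped in: finish while still holding the jaw at the index. Do not shift the index and leave the other things on the counter where they are.

Things in the scene. Friction and masses are not known exactly. Their poses are not given: they have to be found in the camera images.
- rig: phone rig, fixed: dark steel base plate 110 x 290 x 12 mm, origin at its underside's centre, x short side, y long side (jaw pulls out along +y). At y = -115 mm the post; at y = -50 a fixed black jaw, top at z = 97 mm; black bed, top z = 42, from y = -55 to 30; then two guide rods to an end block (y = 133 to 143, top z = 42); an aluminium scale ledge (x = 37 to 49, top z = 40).
- post: upright steel post of the rig, 12 mm in diameter; origin at its foot, on the base plate. A 28 mm wide collar has its top 58 mm above the counter, an 18 mm wide head spans 116 to 124 mm above the counter; the clip goes on the plain length between them.
- post_seat (a point): the point on the post's axis 82 mm above the counter, near the middle of the plain length
- jaw: the rig's sprung jaw, axes as the rig's, origin below its middle at counter level. It slides along the rig's +y from rest (y = 45 mm in the rig's frame) to 62 mm out. Grey carriage 56 x 30 mm, top 42 mm above the counter; on it an upright grey block to pull by: 34 mm along x, 12 mm thick along y, top at 94 mm. A spring draws it home: 4 N at rest, 1 N more per 10 mm.
- jaw_top (a point): the middle of the top of the jaw's upright grey block
- jaw_pointer (a point): free end of the thin (3 mm) black pointer on the rig's +x side of the jaw's carriage, over the scale ledge, 43 mm above the counter; moves with the jaw
- index_nose (a point): the nose (3 mm thin) of the brass index, a 16 mm block outside the scale ledge on the rig's +x side; axes as the rig's. It marks how far out the jaw must go (25 to 50 mm from rest): the jaw's pointer must come to the same y in the rig's frame. It stays put unless pushed with 12 N.
- clip: microphone clip lying on its side, 112 mm long, 50 to 85 g: two white arms 26 mm high on a sprung upright hinge pin, a grey foam ball (20 mm, top 50 mm above the underside) on it. Origin on the hinge at the underside, z up, x towards the jaws (tips at 52 mm), handles towards -x, to -56 mm. The +y arm is one piece with this frame; the -y arm turns on the hinge.
- clip_mouth (a point): the hollow in the clip's jaws where the post's axis should come to lie: 40 mm from the hinge along the clip's x, 13 mm above its underside; fixed to the +y arm. Gap between the jaw tips: 4 mm at rest, about 26 mm squeezed fully open.
- clip_grip (a point): point between the clip's handles to squeeze about, along the clip's y: x = -42 mm, 13 mm above its underside. Flat outer handle face at y = 21 mm; the other handle ends in an upright 8 mm round edge (x = -52, outermost y = -22 mm). 7 to 10 N at the end squeezes it to a stop, jaws open; let go, it springs shut with about 4 N on the post.
- battery: bystander: grey battery pack 72 x 42 x 22 mm, origin under its centre
- spice: bystander: small jar, diameter 42, height 52 mm, origin under its centre
- phone: bystander: phone lying flat, 72 x 150 x 9 mm, origin under its centre
- bowl: bystander: glass bowl, diameter 150, height 65 mm, origin under its centre
- mug: bystander: white mug, diameter 80, height 90 mm, origin under its centre
- oil: bystander: green bottle, diameter 60, height 220 mm, origin under its centre
- mill: bystander: dark wooden pepper mill, diameter 52, height 135 mm, origin under its centre
Mind the look-alikes: they are no part of the job. Leave any turquoise look-alike of the clip alone.

How it is judged:
By the outcome, as a careful person would: the job done as asked, in the order asked, and still so for the second after the job is handed in, while the arm keeps its last pose, push and grip.
It also fails if it takes over 58 s, if anything falls off the work surface, if the arm or the gripper's body presses on something with over 40 N, if the wrist force passes 120 N, or if a joint passes its speed limit or range.

### The arm

A 6-joint arm with a two-finger parallel gripper is mounted at the origin on the work surface. World frame = base frame: x ahead of the robot, y to its left, z up, the work surface at z = 0. Lengths are in mm, angles in degrees, forces in N, time in s.
With the tool pointing down it reaches from about 325 to 1000 mm from the base axis. Payload 5.1 kg.
Tool frame: the origin (TCP) lies midway between the tips of the shut fingers; the grasp point (between the pads) lies 19 mm behind it (bot.grasp_offset is the distance from the TCP to the grasp point, in mm); y points along the fingers, x is the direction in which the jaws open and shut, and the axes are right-handed (so a half turn about y gives the same grasp; the last joint's range is limited). The gripper opens to 85 mm and grips with 20 to 120 N. Pads are 22 mm wide; open, the fingers measure 114 mm over their backs; the gripper's body (76 mm by 85 mm) begins 54 mm behind the grasp point. The pads swing forward as they close: fully open they stand 13 mm farther back than shut.
Start: joints at [-81.967, 7.093, 94.555, -0, 78.352, -4.733], TCP at [143.593, -633.929, 231.322] pointing down, gripper open.
Joint ranges: [-149.61, 149.61], [-58.7, 133.49], [1.44, 155.28], [-77.14, 257.14], [18.33, 153.61], [-166.67, 166.67]. Speed limits (degrees/s): [147.25, 147.25, 180, 180, 180, 180].

### API

Orientations are given as a 3x3 rotation matrix whose columns are the frame's x, y, z axes.
In Python, from workcell import bot gives the robot as it stands. The module is installed in compiled form; this text tells all that it offers.
- The arm moves only by the tool apply_moves, never from a script. Its argument "series" is a list of rows, each an object of numbers: "claw": the opening, from 0 (shut) to 1 (fully open); "dx", "dy", "dz": the shift along the tool's x, y, z in units of 150 mm (1.0 is 150 mm); "rx", "ry", "rz": the turn, a rotation vector about the tool's x, y, z in units of pi rad (1.0 is pi rad). In form: [{"claw": .., "dx": .., "dy": .., "dz": .., "rx": .., "ry": .., "rz": ..}, ...]. A call has 1 to 8 rows; each row is the pose to reach, as a shift and turn from the pose commanded when the call began, along the tool's axes at that moment, turning the shorter way round; what a row does not reach only later rows make up. A row lasts 1/8 s, in which the tool goes at most 62.5 mm and 10.7 degrees, less where a joint would pass 70% of its speed; a pose out of reach is approached as far as the arm can. A call with a number of a shift or a turn outside -1 to 1 is refused whole. A call with a gripper value outside its range is refused whole. The fingers move at their own pace and stop on an object; "squeeze" is the grip in N (left out, the last holds). Time passes only in rows, so rows that repeat a pose let the fingers close. It gives the time, the measured TCP pose, the force and the opening at its end, in the units of the state.
- bot.state(): the state, without advancing time (a new reading comes with each control period).
- bot.camera(name): name is "scene" or "top" or "wrist"; returns the picture (480x640x3 uint8, red, green, blue); there is no depth.
- bot.get_calibration(name): a dict with "intrinsics" (3x3 intrinsics, pixels), "position" and "orientation" of the camera in the world; the wrist camera has in their place "T_tool_cam" (4x4, takes a point from camera to tool coordinates, whose origin is the TCP and whose axes are the tool frame's). Camera axes: x right, y down, z forward; pixel columns grow to the right and rows downward; lengths in mm; the calibration is good to about 2 mm. The wrist camera is an equidistant fisheye: a pixel r from the principal point sees the ray r / f radians off the axis. A picture is of the moment at which its call begins: read the wrist's pose just before it. get_calibration takes no time and is no camera call.
- bot.job_done(): hands the job in, once; it reports no verdict.
The state is a dict: "time_s": time; "joint_pos": joint angles; "joint_vel": joint speeds; "effort": joint torques, N m; "ee_pos": TCP position; "orientation": TCP orientation; "force": force on the tool from outside, world axes, zero at the start; "wrist_torque": the same for the moment, N m; "finger_gap": finger opening in mm.
Only numpy, scipy, OpenCV 4.12 (cv2) and the standard library are available. Lean on these libraries where they do the work, as an engineer would, in place of code of your own. Each camera call takes 0.05 s, during which the arm holds its last target. There are 200 camera calls.

## Working session

There is one attempt and no reset: what is moved stays moved. The work goes in short steps, Python scripts to look and compute and a tool call to move; the robot and the scene stay as the last step left them, time stands still between calls to the robot, and variables do not carry over. Pictures are saved under pics/ and viewed, about 8 in all and at most 12, crops included, and the job is handed in when it is done.

Besides the shell and the picture viewer there is one more tool, called after "Request:" as a command line: name --argument value ..., lists and objects as JSON in quotes. apply_moves: Moves the arm, as the interface text tells. Shifts and turns lie within -1 to 1; 1 stands for 150 mm of shift or pi rad of turn. Its arguments: {"type":"object","properties":{"series":{"type":"array","items":{"type":"object","properties":{"claw":{"type":"number"},"dx":{"type":"number","minimum":-1,"maximum":1},"dy":{"type":"number","minimum":-1,"maximum":1},"dz":{"type":"number","minimum":-1,"maximum":1},"rx":{"type":"number","minimum":-1,"maximum":1},"ry":{"type":"number","minimum":-1,"maximum":1},"rz":{"type":"number","minimum":-1,"maximum":1}}}},"squeeze":{"type":"number"}},"required":["series"]}

```bash
mkdir -p pics
python3 - <<'E'
from workcell import bot
import cv2,numpy as np
s=bot.state();print(s['time_s'],s['ee_pos'],s['orientation'],s['finger_gap'],s['force'])
for n in('scene','top','wrist'):
    print(n,bot.get_calibration(n)); cv2.imwrite(f'pics/{n}0.png',bot.camera(n)[:,:,::-1])
E
```

```text
0.0 [ 143.50323789 -633.34131839  230.05561514] [[ 2.20884856e-01 -2.43301195e-04  9.75299862e-01]
 [-9.75297701e-01  2.06477767e-03  2.20884882e-01]
 [-2.06751894e-03 -9.99997839e-01  2.18787024e-04]] 85.19495217806944 [-0.02386586  0.51401288 -0.15945222]
scene {'intrinsics': array([[554.28199163,   0.        , 314.64105811],
       [  0.        , 554.28199163, 249.89138468],
       [  0.        ,   0.        ,   1.        ]]), 'position': array([1128.2680053 ,  461.8124784 , 1208.98274086]), 'orientation': array([[-0.69378268,  0.58930379, -0.41398868],
       [ 0.72013714,  0.57424877, -0.3894109 ],
       [ 0.00825117, -0.56829516, -0.8227834 ]])}
top {'intrinsics': array([[618.78222137,   0.        , 318.78086741],
       [  0.        , 618.78222137, 247.08856887],
       [  0.        ,   0.        ,   1.        ]]), 'position': array([ 421.09558452,  -66.14472888, 1470.83794963]), 'orientation': array([[-0.01440207, -0.99287464,  0.11828999],
       [-0.99983294,  0.01563161,  0.00947307],
       [-0.01125464, -0.1181338 , -0.9929339 ]])}
wrist {'intrinsics': array([[371.64829954,   0.        , 320.87829655],
       [  0.        , 371.64829954, 238.00182624],
       [  0.        ,   0.        ,   1.        ]]), 'T_tool_cam': array([[ 9.99999438e-01, -7.62744717e-04,  7.36229169e-04,
        -7.84348572e-01],
       [-9.19424509e-04, -2.78315680e-01,  9.60489218e-01,
        -1.41862488e+02],
       [-5.27703955e-04, -9.60489355e-01, -2.78316225e-01,
         7.09187467e+01],
       [ 0.00000000e+00,  0.00000000e+00,  0.00000000e+00,
         1.00000000e+00]])}
```

View pics/top0.png

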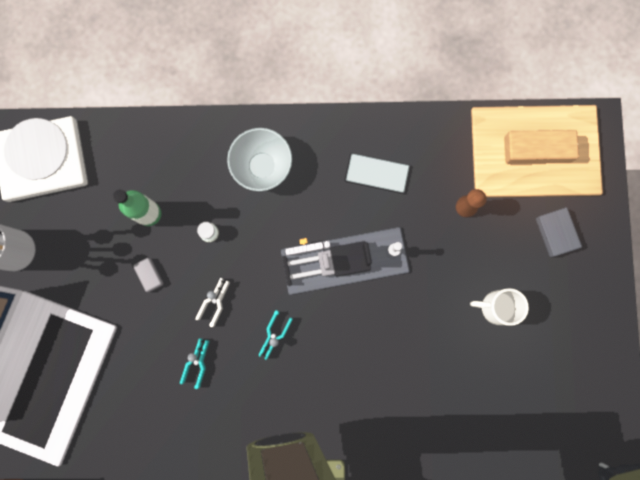

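View pics/scene0.png

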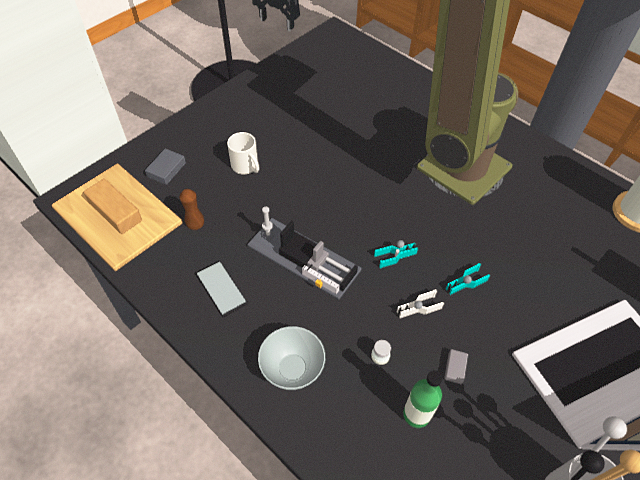

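The top view shows the white clip at about (213,302) and the rig around (345,260), with the post at (395,248) and the brass index at (304,241). The turquoise decoys are at (275,335) and (195,363). Next I'll zoom in on the clip and rig.

```bash
cat > h.py <<'E'
from workcell import bot
import cv2,numpy as np
def ray(n,px,st=None):
    c=bot.get_calibration(n);K=c['intrinsics']
    u=(px[0]-K[0,2])/K[0,0];v=(px[1]-K[1,2])/K[1,1]
    if n!='wrist':
        d=c['orientation']@np.array([u,v,1]);o=c['position']
    else:
        r=np.hypot(u,v);d=np.array([u/r*np.sin(r),v/r*np.sin(r),np.cos(r)])
        T=c['T_tool_cam'];R=np.array(st['orientation']);d=R@T[:3,:3]@d;o=np.array(st['ee_pos'])+R@T[:3,3]
    return o,d/np.linalg.norm(d)
def onz(n,px,z,st=None):
    o,d=ray(n,px,st);return o+d*(z-o[2])/d[2]
def two(a,b):
    (o1,d1),(o2,d2)=a,b
    t=np.linalg.lstsq(np.c_[d1,-d2],o2-o1,rcond=None)[0]
    p,q=o1+d1*t[0],o2+d2*t[1];return (p+q)/2,np.linalg.norm(p-q)
def crop(im,x0,y0,x1,y1,W,H):return cv2.resize(im[y0:y1,x0:x1],(W,H),interpolation=cv2.INTER_CUBIC)
E
python3 - <<'E'
from h import *
t=cv2.imread('pics/top0.png');s=cv2.imread('pics/scene0.png')
o=np.vstack([np.hstack([crop(t,185,270,245,330,300,300),crop(t,275,220,415,300,500,300)]),
 np.hstack([crop(s,390,275,450,335,300,300),crop(s,240,200,370,300,500,300)])])
cv2.imwrite('pics/c1.png',o)
E
```

```text
(no output)
```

View pics/c1.png

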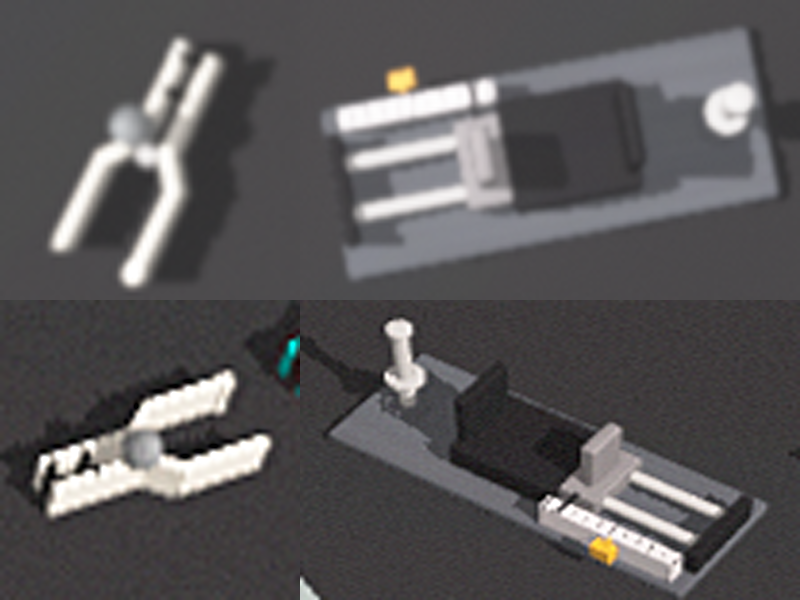

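Run:
```python
from h import *
np.set_printoptions(precision=1,suppress=True)
T=lambda u,v:(185+u/5,270+v/5)
for nm,u in dict(tipL=(183,40),tipR=(218,58),hanL=(60,247),hanR=(133,277),pin=(147,155)).items(): print(nm,onz('top',T(*u),26))
print('ball',onz('top',T(128,125),40), two(ray('top',T(128,125)),ray('scene',(390+142/5,275+147/5))))
R=lambda u,v:(275+(u-300)/3.571,220+v/3.75); S=lambda u,v:(240+(u-300)/3.846,200+(v-300)/3)
for nm,u in dict(c1=(748,30),c2=(780,195),c3=(350,277),c4=(325,110)).items(): print(nm,onz('top',R(*u),12))
print('head',onz('top',R(740,98),124),'collar',onz('top',R(724,112),58),'scene',onz('scene',S(400,325),124),onz('scene',S(403,378),58))
print('index',onz('top',R(401,76),40),'jawtop',onz('top',R(485,150),94),onz('scene',S(602,435),94))
```

```text
tipL [523.9 176.3  26. ]
tipR [515.2 159.8  26. ]
hanL [428.4 233.1  26. ]
hanR [414.1 199.   26. ]
pin [470.5 192.9  26. ]
ball [483.9 199.2  40. ] (array([483.6, 198.6,  44.8]), np.float64(0.6385898193937131))
c1 [ 637.6 -247.2   12. ]
c2 [ 532.3 -265.2   12. ]
c3 [485.1  19.5  12. ]
c4 [590.9  35.2  12. ]
head [ 580.9 -227.2  124. ] collar [ 580.3 -224.6   58. ] scene [ 576.3 -226.9  124. ] [ 581.6 -224.4   58. ]
index [608.1 -16.6  40. ] jawtop [555.8 -70.5  94. ] [550.1 -69.2  94. ]
```

```bash
cat >> h.py <<'E'
from scipy.spatial.transform import Rotation as Ro
def Rt(yaw):
    a=np.radians(yaw);x=np.array([np.cos(a),np.sin(a),0]);y=np.array([0,0,-1.]);return np.c_[x,y,np.cross(x,y)]
def plan(wps,p=None,R=None):
    """wps: (x,y,z,yaw). one call per waypoint; follows rounded numbers"""
    s=bot.state()
    p=np.array(s['ee_pos']) if p is None else np.array(p,float);R=np.array(s['orientation']) if R is None else R
    for w in wps:
        d=R.T@(np.array(w[:3])-p)/150;r=Ro.from_matrix(R.T@Rt(w[3])).as_rotvec()/np.pi
        d=d.round(3);r=r.round(3);rows=max(np.linalg.norm(d)*150/62.5,np.linalg.norm(r)*180/10.7)
        print(w,dict(zip(('dx','dy','dz','rx','ry','rz'),[*d.tolist(),*r.tolist()])),'rows>=%.1f'%rows,'' if abs(d).max()<=1 else 'TOO FAR')
        p=p+R@d*150;R=R@Ro.from_rotvec(r*np.pi).as_matrix()
E
python3 - <<'E'
from h import *
plan([(250,-500,225,-50),(350,-350,220,-20),(440,-180,220,5),(450,-10,220,35),(435,150,190,55),(435,209,150,64)],[143.593,-633.929,231.322],Rt(-77.237))
E
```

```text
(250, -500, 225, -50) {'dx': -0.714, 'dy': 0.042, 'dz': 0.889, 'rx': 0.0, 'ry': -0.151, 'rz': 0.0} rows>=2.7 
(350, -350, 220, -20) {'dx': -0.339, 'dy': 0.033, 'dz': 1.153, 'rx': 0.0, 'ry': -0.167, 'rz': 0.0} rows>=2.9 TOO FAR
(440, -180, 220, 5) {'dx': 0.177, 'dy': 0.0, 'dz': 1.27, 'rx': 0.0, 'ry': -0.139, 'rz': 0.0} rows>=3.1 TOO FAR
(450, -10, 220, 35) {'dx': 0.165, 'dy': 0.0, 'dz': 1.124, 'rx': 0.0, 'ry': -0.167, 'rz': 0.0} rows>=2.8 TOO FAR
(435, 150, 190, 55) {'dx': 0.531, 'dy': 0.2, 'dz': 0.93, 'rx': 0.0, 'ry': -0.111, 'rz': 0.0} rows>=2.6 
(435, 209, 150, 64) {'dx': 0.323, 'dy': 0.267, 'dz': 0.225, 'rx': 0.0, 'ry': -0.05, 'rz': 0.0} rows>=1.1
```

Request:
apply_moves --series '[{"dx": -0.714, "dy": 0.042, "dz": 0.889, "ry": -0.15}, {"dx": -0.714, "dy": 0.042, "dz": 0.889, "ry": -0.15}, {"dx": -0.714, "dy": 0.042, "dz": 0.889, "ry": -0.15, "claw": 1}]'

```text
$.series[0]: bad value
```

Request:
apply_moves --series '[{"dx": -0.34, "dy": 0.033, "dz": 1, "ry": -0.167}, {"dx": -0.34, "dy": 0.033, "dz": 1, "ry": -0.167}, {"dx": -0.34, "dy": 0.033, "dz": 1, "ry": -0.167}]'

```text
$.series[0]: bad value
```

Request:
apply_moves --series '[{"dx": 0.18, "dy": 0, "dz": 1, "ry": -0.14}, {"dx": 0.18, "dy": 0, "dz": 1, "ry": -0.14}, {"dx": 0.18, "dy": 0, "dz": 1, "ry": -0.14}]'

```text
$.series[0]: bad value
```

Run:
```python
from h import *
print(bot.state()['time_s'],bot.state()['ee_pos'])
plan([(440,-80,220,28),(440,50,220,50),(435,160,190,62),(420,216,160,64)])
```

```text
0.15 [ 143.50367978 -633.48561192  230.31748371]
(440, -80, 220, 28) {'dx': -3.162, 'dy': 0.074, 'dz': 2.743, 'rx': -0.0, 'ry': -0.585, 'rz': -0.0} rows>=10.0 TOO FAR
(440, 50, 220, 50) {'dx': 0.408, 'dy': 0.002, 'dz': 0.765, 'rx': -0.0, 'ry': -0.122, 'rz': 0.0} rows>=2.1 
(435, 160, 190, 62) {'dx': 0.54, 'dy': 0.201, 'dz': 0.496, 'rx': -0.0, 'ry': -0.067, 'rz': 0.0} rows>=1.8 
(420, 216, 160, 64) {'dx': 0.283, 'dy': 0.2, 'dz': 0.263, 'rx': -0.0, 'ry': -0.011, 'rz': 0.0} rows>=1.0
```

Request:
apply_moves --series '[{"claw": 1, "dx": -0.714, "dy": 0.042, "dz": 0.889, "rx": 0, "ry": -0.15, "rz": 0}, {"claw": 1, "dx": -0.714, "dy": 0.042, "dz": 0.889, "rx": 0, "ry": -0.15, "rz": 0}, {"claw": 1, "dx": -0.714, "dy": 0.042, "dz": 0.889, "rx": 0, "ry": -0.15, "rz": 0}]'

```text
time_s: 0.52
ee_pos: [251.0, -498.0, 224.4]
orientation: [[0.643, -0.0, 0.766], [-0.766, 0.001, 0.643], [-0.001, -1.0, 0.001]]
force: [0.4, -0.4, -0.4]
finger_gap: 85.5
```

Request:
apply_moves --series '[{"claw": 1, "dx": -0.34, "dy": 0.033, "dz": 1, "rx": 0, "ry": -0.167, "rz": 0}, {"claw": 1, "dx": -0.34, "dy": 0.033, "dz": 1, "rx": 0, "ry": -0.167, "rz": 0}, {"claw": 1, "dx": -0.34, "dy": 0.033, "dz": 1, "rx": 0, "ry": -0.167, "rz": 0}]'

```text
time_s: 0.9
ee_pos: [333.5, -362.3, 219.6]
orientation: [[0.941, -0.0, 0.338], [-0.338, 0.001, 0.941], [-0.0, -1.0, 0.001]]
force: [0.6, 0.4, 0.0]
finger_gap: 85.2
```

Request:
apply_moves --series '[{"claw": 1, "dx": 0.18, "dy": 0, "dz": 1, "rx": 0, "ry": -0.14, "rz": 0}, {"claw": 1, "dx": 0.18, "dy": 0, "dz": 1, "rx": 0, "ry": -0.14, "rz": 0}, {"claw": 1, "dx": 0.18, "dy": 0, "dz": 1, "rx": 0, "ry": -0.14, "rz": 0}]'

```text
time_s: 1.27
ee_pos: [410.5, -230.8, 219.9]
orientation: [[0.996, 0.0, -0.093], [0.093, 0.0, 0.996], [0.0, -1.0, 0.0]]
force: [-0.5, -0.4, 0.1]
finger_gap: 85.4
```

Run:
```python
from h import *
print(bot.state()['time_s'],bot.state()['ee_pos'])
plan([(440,-80,220,28),(440,50,220,50),(435,160,190,62),(420,216,160,64)])
```

```text
1.275 [ 410.5303456  -230.76759327  219.85704349]
(440, -80, 220, 28) {'dx': 0.289, 'dy': -0.001, 'dz': 0.982, 'rx': -0.0, 'ry': -0.126, 'rz': 0.0} rows>=2.5 
(440, 50, 220, 50) {'dx': 0.408, 'dy': 0.001, 'dz': 0.765, 'rx': -0.0, 'ry': -0.122, 'rz': 0.0} rows>=2.1 
(435, 160, 190, 62) {'dx': 0.54, 'dy': 0.2, 'dz': 0.497, 'rx': -0.0, 'ry': -0.067, 'rz': 0.0} rows>=1.8 
(420, 216, 160, 64) {'dx': 0.283, 'dy': 0.2, 'dz': 0.263, 'rx': -0.0, 'ry': -0.011, 'rz': 0.0} rows>=1.0
```

Request:
apply_moves --series '[{"claw": 1, "dx": 0.289, "dy": 0, "dz": 0.98, "rx": 0, "ry": -0.126, "rz": 0}, {"claw": 1, "dx": 0.289, "dy": 0, "dz": 0.98, "rx": 0, "ry": -0.126, "rz": 0}, {"claw": 1, "dx": 0.289, "dy": 0, "dz": 0.98, "rx": 0, "ry": -0.126, "rz": 0}]'

```text
time_s: 1.65
ee_pos: [440.0, -80.5, 219.8]
orientation: [[0.883, -0.0, -0.469], [0.469, 0.0, 0.883], [0.0, -1.0, 0.0]]
force: [-0.7, 0.2, 0.7]
finger_gap: 85.1
```

Request:
apply_moves --series '[{"claw": 1, "dx": 0.408, "dy": 0, "dz": 0.765, "rx": 0, "ry": -0.122, "rz": 0}, {"claw": 1, "dx": 0.408, "dy": 0, "dz": 0.765, "rx": 0, "ry": -0.122, "rz": 0}, {"claw": 1, "dx": 0.408, "dy": 0, "dz": 0.765, "rx": 0, "ry": -0.122, "rz": 0}]'

```text
time_s: 2.02
ee_pos: [440.2, 50.2, 219.8]
orientation: [[0.642, -0.0, -0.767], [0.767, 0.001, 0.642], [0.0, -1.0, 0.001]]
force: [-0.6, -0.2, -1.6]
finger_gap: 85.5
```

Request:
apply_moves --series '[{"claw": 1, "dx": 0.54, "dy": 0.2, "dz": 0.5, "rx": 0, "ry": -0.067, "rz": 0}, {"claw": 1, "dx": 0.54, "dy": 0.2, "dz": 0.5, "rx": 0, "ry": -0.067, "rz": 0}]'

```text
time_s: 2.28
ee_pos: [436.2, 157.7, 189.7]
orientation: [[0.475, 0.001, -0.88], [0.88, -0.0, 0.475], [0.0, -1.0, -0.001]]
force: [-0.1, 0.1, -0.3]
finger_gap: 85.3
```

Request:
apply_moves --series '[{"claw": 1, "dx": 0.283, "dy": 0.2, "dz": 0.263, "rx": 0, "ry": -0.011, "rz": 0}, {"claw": 1, "dx": 0.283, "dy": 0.2, "dz": 0.263, "rx": 0, "ry": -0.011, "rz": 0}, {"claw": 1, "dx": 0.283, "dy": 0.2, "dz": 0.263, "rx": 0, "ry": -0.011, "rz": 0}]'

```text
time_s: 2.65
ee_pos: [421.8, 212.6, 160.0]
orientation: [[0.444, -0.0, -0.896], [0.896, -0.001, 0.444], [-0.001, -1.0, -0.0]]
force: [0.2, -1.1, -0.0]
finger_gap: 85.3
```

Run:
```python
from h import *
import json
s=bot.state();print(s['time_s'],s['ee_pos'],np.round(s['joint_pos'],1))
im=bot.camera('wrist')[:,:,::-1];cv2.imwrite('pics/w1.png',im)
json.dump(dict(ee_pos=list(s['ee_pos']),orientation=np.array(s['orientation']).tolist()),open('w1.json','w'))
```

```text
2.65 [421.77201475 212.56545241 159.97869698] [ 20.3 -12.9 120.8  -0.   72.1 -43.4]
```

View pics/w1.png

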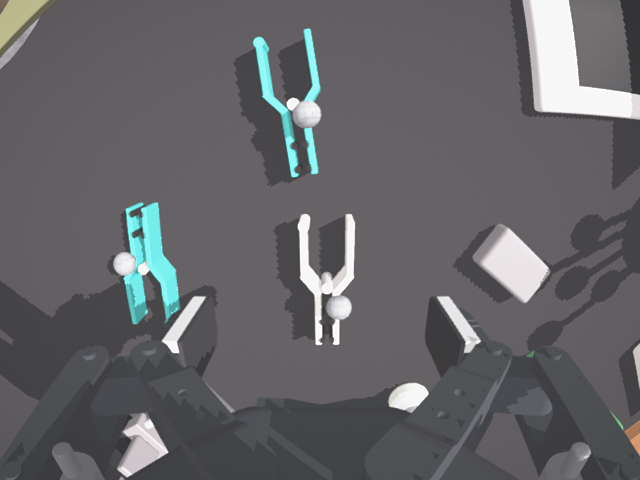

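Wrist view: white clip with its handle ends at (305,220) (round) and (350,218), and tips at (320,344) and (337,344). I'll cast these onto z=26.

Run:
```python
from h import *
import json
np.set_printoptions(precision=2,suppress=True)
st=json.load(open('w1.json'));im=cv2.imread('pics/w1.png')
hsv=cv2.cvtColor(im,cv2.COLOR_BGR2HSV);m=((hsv[...,2]>165)&(hsv[...,1]<40)).astype(np.uint8)
m[:,:285]=0;m[:,370:]=0;m[:205]=0;m[350:]=0
n,l,stt,c=cv2.connectedComponentsWithStats(m);print(stt[1:].tolist())
for v in (216,222,230,240,250,310,320,330,340,343): print(v,np.flatnonzero(m[v])[[0,-1]] if m[v].any() else '', np.flatnonzero(np.diff(m[v].astype(int))).tolist())
for px in [(305,215),(350,215),(320,345),(337,345),(339,307)]: print(px,onz('wrist',px,26 if px[0]!=339 else 40,st))
```

```text
[[298, 214, 57, 131, 2932]]
216 [301 352] [300, 309, 345, 352]
222 [299 354] [298, 309, 345, 354]
230 [299 354] [298, 307, 345, 354]
240 [300 354] [299, 307, 344, 354]
250 [300 354] [299, 308, 344, 354]
310 [315 350] [314, 320, 327, 350]
320 [315 339] [314, 319, 334, 339]
330 [315 339] [314, 321, 332, 339]
340 [315 338] [314, 318, 333, 338]
343 [315 338] [314, 321, 332, 338]
(305, 215) [408.47 206.15  26.  ]
(350, 215) [423.65 236.86  26.  ]
(320, 345) [516.6  165.18  26.  ]
(337, 345) [523.22 178.41  26.  ]
(339, 307) [483.39 198.41  40.  ]
```

Run:
```python
from h import *
import json
np.set_printoptions(precision=2,suppress=True)
st=json.load(open('w1.json'))
f=lambda u,v:onz('wrist',(u,v),26,st)[:2]
tm=(f(315,345)+f(338.7,345))/2; a=f(354.7,220);b=f(354.5,252);l=f(298.8,222)
hL=f(305,213.5);hR=f(349,213.5)
print('tips w',np.linalg.norm(f(315,345)-f(338.7,345)))
for nm,x in (('face',b-a),('tip-handle',tm-(f(298.8,222)+f(354.7,222))/2)):
    x=x/np.linalg.norm(x);y=np.array([-x[1],x[0]]);h=tm-52*x
    print(nm,np.degrees(np.arctan2(x[1],x[0])),'hinge',h,'face y',(a-h)@y,(b-h)@y,'round y',(l-h)@y,'ends x',(hL-h)@x,(hR-h)@x,'grip',h-42*x)
```

```text
tips w 20.62024329475759
face -25.27649893147039 hinge [472.27 192.71] face y 22.771241606392884 22.771241606392884 round y -19.993765120669035 ends x -64.597528382401 -63.99948340989294 grip [434.29 210.64]
tip-handle -26.003615720679218 hinge [472.55 193.3 ] face y 21.362777167208236 21.68965380407071 round y -21.388629758293792 ends x -64.39713718727526 -64.22363665357359 grip [434.8  211.72]
```

Run:
```python
from h import *
import json
st=json.load(open('w1.json'))
print(onz('wrist',(473,262),22,st))
plan([(431.9,213.1,50,64.2),(431.9,213.1,3,64.2)])
```

```text
[507.42977454 314.60627331  22.        ]
(431.9, 213.1, 50, 64.2) {'dx': 0.033, 'dy': 0.738, 'dz': -0.054, 'rx': 0.0, 'ry': -0.003, 'rz': 0.0} rows>=1.8 
(431.9, 213.1, 3, 64.2) {'dx': 0.0, 'dy': 0.313, 'dz': 0.0, 'rx': 0.0, 'ry': -0.0, 'rz': 0.0} rows>=0.8
```

Request:
apply_moves --series '[{"claw": 0.8, "dx": 0.033, "dy": 0.5, "dz": -0.054, "rx": 0, "ry": -0.003, "rz": 0}, {"claw": 0.8, "dx": 0.033, "dy": 0.738, "dz": -0.054, "rx": 0, "ry": -0.003, "rz": 0}, {"claw": 0.8, "dx": 0.033, "dy": 0.738, "dz": -0.054, "rx": 0, "ry": -0.003, "rz": 0}, {"claw": 0.8, "dx": 0.033, "dy": 0.738, "dz": -0.054, "rx": 0, "ry": -0.003, "rz": 0}]'

```text
time_s: 3.2
ee_pos: [433.0, 213.8, 51.7]
orientation: [[0.436, 0.003, -0.9], [0.9, 0.001, 0.436], [0.002, -1.0, -0.003]]
force: [0.3, 0.2, 1.0]
finger_gap: 68.2
```

Run:
```python
from h import *
import json
s=bot.state()
im=bot.camera('wrist')[:,:,::-1];cv2.imwrite('pics/w2.png',im)
plan([(431.9,213.1,3,64.2)])
```

```text
(431.9, 213.1, 3, 64.2) {'dx': -0.012, 'dy': 0.329, 'dz': 0.007, 'rx': 0.001, 'ry': -0.0, 'rz': 0.001} rows>=0.8
```

View pics/w2.png

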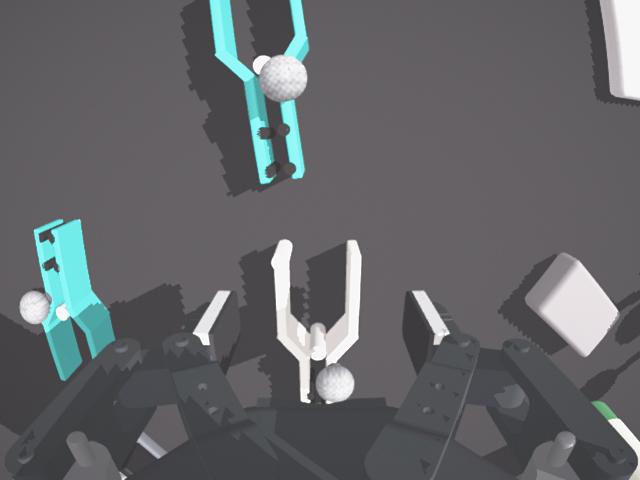

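The wrist view shows the clip's handles (273–360 px) centred between the pads at about 210 and 430. I'll descend and squeeze.

Request:
apply_moves --series '[{"claw": 0.8, "dx": -0.005, "dy": 0.2, "dz": 0, "rx": 0, "ry": 0, "rz": 0}, {"claw": 0.8, "dx": -0.005, "dy": 0.325, "dz": 0, "rx": 0, "ry": 0, "rz": 0}, {"claw": 0.8, "dx": -0.005, "dy": 0.325, "dz": 0, "rx": 0, "ry": 0, "rz": 0}, {"claw": 0, "dx": -0.005, "dy": 0.325, "dz": 0, "rx": 0, "ry": 0, "rz": 0}, {"claw": 0, "dx": -0.005, "dy": 0.325, "dz": 0, "rx": 0, "ry": 0, "rz": 0}, {"claw": 0, "dx": -0.005, "dy": 0.325, "dz": 0, "rx": 0, "ry": 0, "rz": 0}, {"claw": 0, "dx": -0.005, "dy": 0.325, "dz": 0, "rx": 0, "ry": 0, "rz": 0}, {"claw": 0, "dx": -0.005, "dy": 0.325, "dz": 0, "rx": 0, "ry": 0, "rz": 0}]' --squeeze 25

```text
time_s: 4.25
ee_pos: [433.5, 214.6, 4.1]
orientation: [[0.434, 0.006, -0.901], [0.901, 0.002, 0.434], [0.005, -1.0, -0.004]]
force: [-1.6, -0.2, 9.3]
finger_gap: 24.5
```

Request:
apply_moves --series '[{"claw": 0, "dx": 0, "dy": 0, "dz": 0, "rx": 0, "ry": 0, "rz": 0}, {"claw": 0, "dx": 0, "dy": 0, "dz": 0, "rx": 0, "ry": 0, "rz": 0}, {"claw": 0, "dx": 0, "dy": 0, "dz": 0, "rx": 0, "ry": 0, "rz": 0}]'

```text
time_s: 4.62
ee_pos: [433.5, 214.6, 4.1]
orientation: [[0.434, 0.006, -0.901], [0.901, 0.002, 0.434], [0.005, -1.0, -0.004]]
force: [-1.0, 0.3, 8.9]
finger_gap: 24.8
```

Request:
apply_moves --series '[{"claw": 0, "dx": 0, "dy": -0.1, "dz": 0, "rx": 0, "ry": 0, "rz": 0}, {"claw": 0, "dx": 0, "dy": -0.4, "dz": 0, "rx": 0, "ry": 0, "rz": 0}, {"claw": 0, "dx": 0, "dy": -0.8, "dz": 0, "rx": 0, "ry": 0, "rz": 0}, {"claw": 0, "dx": 0, "dy": -0.8, "dz": 0, "rx": 0, "ry": 0, "rz": 0}]'

```text
time_s: 5.12
ee_pos: [434.6, 214.9, 127.8]
orientation: [[0.434, 0.012, -0.901], [0.901, 0.004, 0.435], [0.009, -1.0, -0.009]]
force: [0.0, -0.6, -0.2]
finger_gap: 24.6
```

Run:
```python
from h import *
import json
s=bot.state();print(s['ee_pos'],s['orientation'],s['finger_gap'],s['force'])
im=bot.camera('wrist')[:,:,::-1]
cv2.imwrite('pics/w3.png',im)
sc=bot.camera('scene')[:,:,::-1];cv2.imwrite('pics/s3.png',sc)
o=np.hstack([crop(im,200,180,440,480,480,600),crop(sc,370,200,470,387,320,600)])
cv2.imwrite('pics/c3.png',o)
json.dump(dict(ee_pos=list(s['ee_pos']),orientation=np.array(s['orientation']).tolist()),open('w3.json','w'))
```

```text
[434.60926389 214.90631058 127.82874465] [[ 0.43444298  0.01224534 -0.90061609]
 [ 0.90065085  0.00446868  0.43452051]
 [ 0.00934541 -0.99991504 -0.00908739]] 24.615671227607713 [ 0.02325687 -0.56499765 -0.22498406]
```

View pics/c3.png

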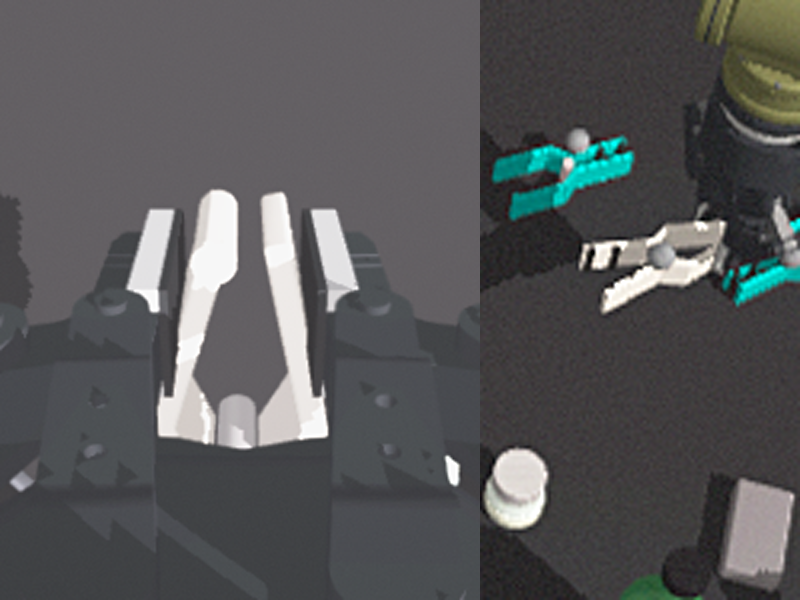

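Run:
```python
from h import *
import json
np.set_printoptions(precision=1,suppress=True)
st=json.load(open('w3.json'));R=np.array(st['orientation']);p=np.array(st['ee_pos'])
st0=dict(ee_pos=np.zeros(3),orientation=np.eye(3))
def ty(px,y):
    o,d=ray('wrist',px,st0);return o+d*(y-o[1])/d[1]
C=lambda u,v:(200+u/2,180+v/2)
for nm,u in dict(Rend_out=(287,193),Rend_in=(262,195),Rmid_in=(286,290),Rbend_in=(302,368),Rcorner_in=(290,372),L_end=(220,190),L_out=(200,205),Lround_in=(238,210),Lbend_in=(205,330),pin=(237,398)).items():
    print(nm,ty(C(*u),-22)[[0,2]])
for nm,u in dict(padRtip=(325,210),padRin=(311,210),padRup=(328,300),padLtip=(162,210),padLin=(175,210)).items(): print(nm,[ty(C(*u),y)[[0,2]] for y in(-38,-20,0)])
```

```text
Rend_out [ 8.6 22.1]
Rend_in [ 4.2 21.8]
Rmid_in [8.8 2.8]
Rbend_in [ 12.4 -15.1]
Rcorner_in [ 10.1 -16. ]
L_end [-3.1 22.7]
L_out [-6.6 19.9]
Lround_in [ 0.  18.9]
Lbend_in [-6.3 -6. ]
pin [ -0.3 -22.5]
padRtip [array([13.4, 25.8]), array([15.6, 18. ]), array([18. ,  9.3])]
padRin [array([11.2, 25.8]), array([13.1, 18. ]), array([15.1,  9.3])]
padRup [array([14.6,  9.9]), array([17. , -0.7]), array([ 19.6, -12.4])]
padLtip [array([-11.5,  25.8]), array([-13.6,  18. ]), array([-16. ,   9.3])]
padLin [array([-9.5, 25.8]), array([-11.2,  18. ]), array([-13.2,   9.4])]
```

Tool-frame check: the handle ends stick out about 8–10 mm behind the pads and the round edge isn't held, so the grip is too far forward. I'll set the clip down and grip it again further back.

Request:
apply_moves --series '[{"claw": 0, "dx": 0, "dy": 0.4, "dz": 0, "rx": 0, "ry": 0, "rz": 0}, {"claw": 0, "dx": 0, "dy": 0.75, "dz": 0, "rx": 0, "ry": 0, "rz": 0}, {"claw": 0, "dx": 0, "dy": 0.8, "dz": 0, "rx": 0, "ry": 0, "rz": 0}, {"claw": 0, "dx": 0, "dy": 0.805, "dz": 0, "rx": 0, "ry": 0, "rz": 0}, {"claw": 0.8, "dx": 0, "dy": 0.805, "dz": 0, "rx": 0, "ry": 0, "rz": 0}, {"claw": 0.8, "dx": 0, "dy": 0.805, "dz": 0, "rx": 0, "ry": 0, "rz": 0}, {"claw": 0.8, "dx": 0, "dy": 0.805, "dz": 0, "rx": 0, "ry": 0, "rz": 0}, {"claw": 0.8, "dx": 0, "dy": 0.805, "dz": 0, "rx": 0, "ry": 0, "rz": 0}]'

```text
time_s: 6.22
ee_pos: [430.3, 213.4, -0.4]
orientation: [[0.435, -0.001, -0.901], [0.901, -0.0, 0.435], [-0.0, -1.0, 0.0]]
force: [0.6, 0.2, 0.5]
finger_gap: 68.6
```

Run:
```python
from h import *
import json
np.set_printoptions(precision=1,suppress=True)
s=bot.state();print(s['time_s'],s['ee_pos'],s['orientation'][:,1],s['finger_gap'],s['force'])
im=bot.camera('wrist')[:,:,::-1].copy();cv2.imwrite('pics/w4.png',im)
cv2.imwrite('pics/c4.png',crop(im,200,240,440,420,800,600))
```

```text
6.225 [430.3 213.4  -0.4] [-0. -0. -1.] 68.55352737792504 [0.6 0.2 0.5]
```

View pics/c4.png

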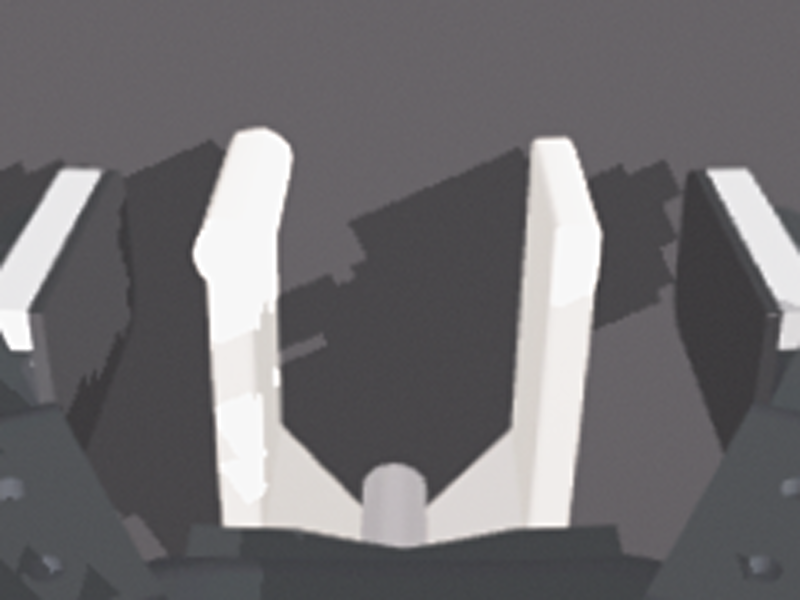

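Run:
```python
from h import *
np.set_printoptions(precision=1,suppress=True)
s=bot.state();p=s['ee_pos'];R=s['orientation']
C=lambda u,v:(200+u*.3,240+v*.3)
for nm,u in dict(Rend_out=(601,233),Rend_in=(555,223),R_out2=(570,525),Rout_bot=(574,140),Lround_out=(193,250),Lout2=(222,525)).items():
    w=onz('wrist',C(*u),26 if 'bot' not in nm else 0,s);print(nm,(R.T@(w-p))[[0,2]],w[:2])
print(bot.state()['time_s'],p)
```

```text
Rend_out [21.5 11.1] [429.8 237.6]
Rend_in [16.6 12.4] [426.5 233.7]
R_out2 [ 20.8 -29.2] [465.8 219.4]
Rout_bot [22.  10.8] [430.3 237.9]
Lround_out [-21.6   9. ] [413.  197.9]
Lout2 [-21.1 -29.3] [447.7 181.6]
6.275 [430.5 213.4  -0.3]
```

Request:
apply_moves --series '[{"claw": 0.8, "dx": 0, "dy": 0, "dz": 0, "rx": 0, "ry": 0, "rz": 0}, {"claw": 0.8, "dx": 0, "dy": 0, "dz": 0, "rx": 0, "ry": 0, "rz": 0}]'

```text
time_s: 6.52
ee_pos: [430.6, 213.5, -0.1]
orientation: [[0.434, 0.0, -0.901], [0.901, 0.0, 0.434], [0.0, -1.0, -0.0]]
force: [-0.1, 0.1, 0.1]
finger_gap: 68.1
```

Run:
```python
from h import *
np.set_printoptions(precision=1,suppress=True)
st0=dict(ee_pos=np.zeros(3),orientation=np.eye(3))
def ty(px,y):
    o,d=ray('wrist',px,st0);return (o+d*(y-o[1])/d[1])[[0,2]]
C=lambda u,v:(200+u/2,180+v/2)
for nm,u in dict(Rend=(291,257),Rend_in=(270,262),Rout2=(318,395),Rout3=(327,435),Lend=(190,280),Lround_in=(236,275),Lout2=(160,400)).items():
    print(nm,ty(C(*u),-22),ty(C(*u),-26))
w=cv2.imread('pics/w3.png');cv2.imwrite('pics/c5.png',crop(w,240,260,400,400,800,600))
```

```text
Rend [9.6 9.6] [ 9.3 11.7]
Rend_in [5.8 8.6] [ 5.6 10.7]
Rout2 [ 15.9 -22. ] [ 15.4 -18.9]
Rout3 [ 18.3 -32.8] [ 17.8 -29.4]
Lend [-8.8  4.9] [-8.5  7.1]
Lround_in [-0.4  6. ] [-0.3  8.1]
Lout2 [-15.8 -23.3] [-15.2 -20.2]
```

View pics/c5.png

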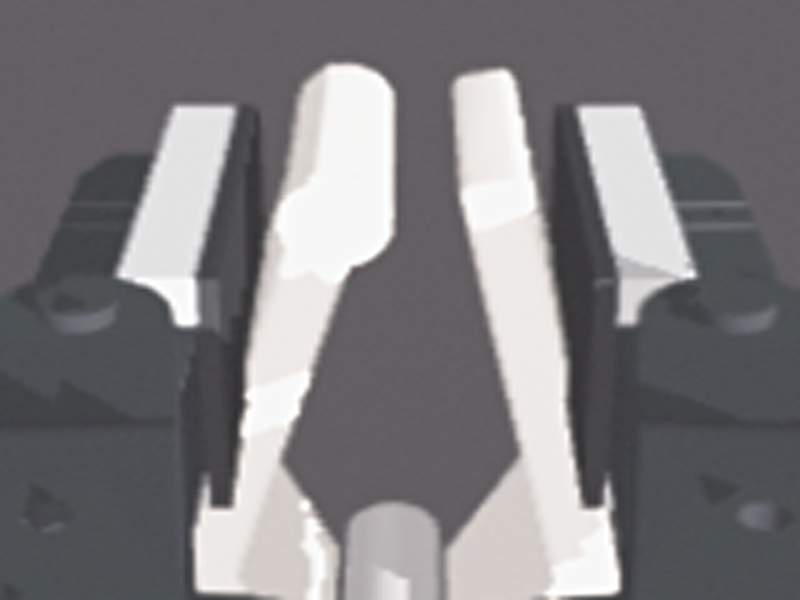

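The crop shows the pads already cover the intended length of handle (ends about 10 mm behind pad centre). The handles just converge symmetrically by about 11°, so the grip was fine. The fingertips were pressing on the counter, though, so I'll grip again 6 mm higher.

Request:
apply_moves --series '[{"claw": 0.8, "dx": 0, "dy": -0.04, "dz": 0.01, "rx": 0, "ry": 0, "rz": 0}, {"claw": 0.8, "dx": 0, "dy": -0.04, "dz": 0.01, "rx": 0, "ry": 0, "rz": 0}, {"claw": 0, "dx": 0, "dy": -0.04, "dz": 0.01, "rx": 0, "ry": 0, "rz": 0}, {"claw": 0, "dx": 0, "dy": -0.04, "dz": 0.01, "rx": 0, "ry": 0, "rz": 0}, {"claw": 0, "dx": 0, "dy": -0.04, "dz": 0.01, "rx": 0, "ry": 0, "rz": 0}, {"claw": 0, "dx": 0, "dy": -0.04, "dz": 0.01, "rx": 0, "ry": 0, "rz": 0}, {"claw": 0, "dx": 0, "dy": -0.04, "dz": 0.01, "rx": 0, "ry": 0, "rz": 0}, {"claw": 0, "dx": 0, "dy": -0.04, "dz": 0.01, "rx": 0, "ry": 0, "rz": 0}]' --squeeze 30

```text
time_s: 7.52
ee_pos: [430.7, 214.7, 7.4]
orientation: [[0.434, 0.002, -0.901], [0.901, 0.001, 0.434], [0.002, -1.0, -0.002]]
force: [-1.5, -0.3, 7.4]
finger_gap: 22.9
```

Request:
apply_moves --series '[{"claw": 0, "dx": 0, "dy": -0.1, "dz": 0, "rx": 0, "ry": 0, "rz": 0}, {"claw": 0, "dx": 0, "dy": -0.4, "dz": 0, "rx": 0, "ry": 0, "rz": 0}, {"claw": 0, "dx": 0, "dy": -0.8, "dz": 0, "rx": 0, "ry": 0, "rz": 0}, {"claw": 0, "dx": 0, "dy": -0.8, "dz": 0, "rx": 0, "ry": 0, "rz": 0}, {"claw": 0, "dx": 0, "dy": -0.8, "dz": 0, "rx": 0, "ry": 0, "rz": 0}]'

```text
time_s: 8.15
ee_pos: [428.9, 213.9, 125.8]
orientation: [[0.435, -0.0, -0.901], [0.901, -0.0, 0.435], [-0.0, -1.0, 0.0]]
force: [-0.2, -0.1, -0.2]
finger_gap: 23.3
```

Run:
```python
from h import *
np.set_printoptions(precision=3,suppress=True)
s=bot.state();print(s['time_s'],s['ee_pos'],s['orientation'],s['finger_gap'],s['force'],s['wrist_torque'])
w=bot.camera('wrist')[:,:,::-1];cv2.imwrite('pics/w6.png',w)
for n in('scene','top'): cv2.imwrite(f'pics/{n}6.png',bot.camera(n)[:,:,::-1])
# target: post axis at rig estimate, approach heading 9.5deg
P=np.array([580,-226.5]);a=np.radians(9.5);x=np.array([np.cos(a),np.sin(a)])
for d in (150,88): print(d,P-d*x)
```

```text
8.15 [428.904 213.939 125.832] [[ 0.435 -0.    -0.901]
 [ 0.901 -0.     0.435]
 [-0.    -1.     0.   ]] 23.26614501415645 [-0.242 -0.124 -0.228] [-0.026  0.073  0.018]
150 [ 432.057 -251.257]
88 [ 493.207 -241.024]
```

Run:
```python
from h import *
plan([(430,90,126,74),(425,-40,126,84),(425,-160,126,94),(432,-251.3,110,99.5)])
```

```text
(430, 90, 126, 74) {'dx': -0.736, 'dy': -0.014, 'dz': -0.371, 'rx': -0.001, 'ry': -0.054, 'rz': -0.001} rows>=2.0 
(425, -40, 126, 84) {'dx': -0.842, 'dy': 0.0, 'dz': -0.207, 'rx': 0.0, 'ry': -0.056, 'rz': 0.0} rows>=2.1 
(425, -160, 126, 94) {'dx': -0.795, 'dy': -0.0, 'dz': -0.083, 'rx': 0.0, 'ry': -0.055, 'rz': 0.0} rows>=1.9 
(432, -251.3, 110, 99.5) {'dx': -0.611, 'dy': 0.106, 'dz': -0.005, 'rx': 0.0, 'ry': -0.031, 'rz': 0.0} rows>=1.5
```

Request:
apply_moves --series '[{"claw": 0, "dx": -0.12, "dy": 0, "dz": -0.06, "rx": 0, "ry": -0.01, "rz": 0}, {"claw": 0, "dx": -0.4, "dy": 0, "dz": -0.2, "rx": 0, "ry": -0.03, "rz": 0}, {"claw": 0, "dx": -0.736, "dy": -0.014, "dz": -0.371, "rx": 0, "ry": -0.054, "rz": 0}]'

```text
time_s: 8.68
ee_pos: [430.1, 89.6, 126.2]
orientation: [[0.272, -0.003, -0.962], [0.962, -0.0, 0.272], [-0.001, -1.0, 0.003]]
force: [0.0, -0.5, -1.0]
finger_gap: 22.8
```

Request:
apply_moves --series '[{"claw": 0, "dx": -0.28, "dy": 0, "dz": -0.07, "rx": 0, "ry": -0.02, "rz": 0}, {"claw": 0, "dx": -0.56, "dy": 0, "dz": -0.14, "rx": 0, "ry": -0.04, "rz": 0}, {"claw": 0, "dx": -0.842, "dy": 0, "dz": -0.207, "rx": 0, "ry": -0.056, "rz": 0}]'

```text
time_s: 9.05
ee_pos: [425.1, -40.7, 126.4]
orientation: [[0.102, -0.003, -0.995], [0.995, 0.001, 0.102], [0.0, -1.0, 0.003]]
force: [0.7, -0.3, -1.1]
finger_gap: 23.3
```

Request:
apply_moves --series '[{"claw": 0, "dx": -0.27, "dy": 0, "dz": -0.03, "rx": 0, "ry": -0.02, "rz": 0}, {"claw": 0, "dx": -0.54, "dy": 0, "dz": -0.06, "rx": 0, "ry": -0.04, "rz": 0}, {"claw": 0, "dx": -0.795, "dy": 0, "dz": -0.083, "rx": 0, "ry": -0.055, "rz": 0}]'

```text
time_s: 9.43
ee_pos: [425.3, -160.4, 126.3]
orientation: [[-0.07, -0.003, -0.998], [0.998, 0.001, -0.07], [0.002, -1.0, 0.003]]
force: [0.3, -0.1, -1.0]
finger_gap: 23.1
```

Request:
apply_moves --series '[{"claw": 0, "dx": -0.25, "dy": 0.05, "dz": 0, "rx": 0, "ry": -0.015, "rz": 0}, {"claw": 0, "dx": -0.48, "dy": 0.1, "dz": 0, "rx": 0, "ry": -0.03, "rz": 0}, {"claw": 0, "dx": -0.611, "dy": 0.106, "dz": 0, "rx": 0, "ry": -0.031, "rz": 0}, {"claw": 0, "dx": -0.611, "dy": 0.106, "dz": 0, "rx": 0, "ry": -0.031, "rz": 0}, {"claw": 0, "dx": -0.611, "dy": 0.106, "dz": 0, "rx": 0, "ry": -0.031, "rz": 0}]'

```text
time_s: 10.05
ee_pos: [432.6, -249.9, 111.8]
orientation: [[-0.166, -0.001, -0.986], [0.986, 0.001, -0.166], [0.001, -1.0, 0.0]]
force: [0.0, 0.5, -1.4]
finger_gap: 23.1
```

Run:
```python
from h import *
np.set_printoptions(precision=3,suppress=True)
s=bot.state();print(s['time_s'],s['ee_pos'],s['orientation'],s['finger_gap'],s['force'])
w=bot.camera('wrist')[:,:,::-1];t=bot.camera('top')[:,:,::-1];sc=bot.camera('scene')[:,:,::-1]
for n,i in zip(('w7','t7','s7'),(w,t,sc)):cv2.imwrite(f'pics/{n}.png',i)
cv2.imwrite('pics/c7.png',np.vstack([np.hstack([crop(t,360,220,430,280,467,400),crop(sc,240,160,298,210,333,287)[:287].copy() if 0 else crop(sc,240,170,290,230,333,400)]),cv2.resize(w[240:420,100:540],(800,200))]))
```

```text
10.05 [ 432.566 -249.949  111.781] [[-0.166 -0.001 -0.986]
 [ 0.986  0.001 -0.166]
 [ 0.001 -1.     0.   ]] 23.08504819105065 [ 0.005  0.518 -1.367]
```

View pics/c7.png

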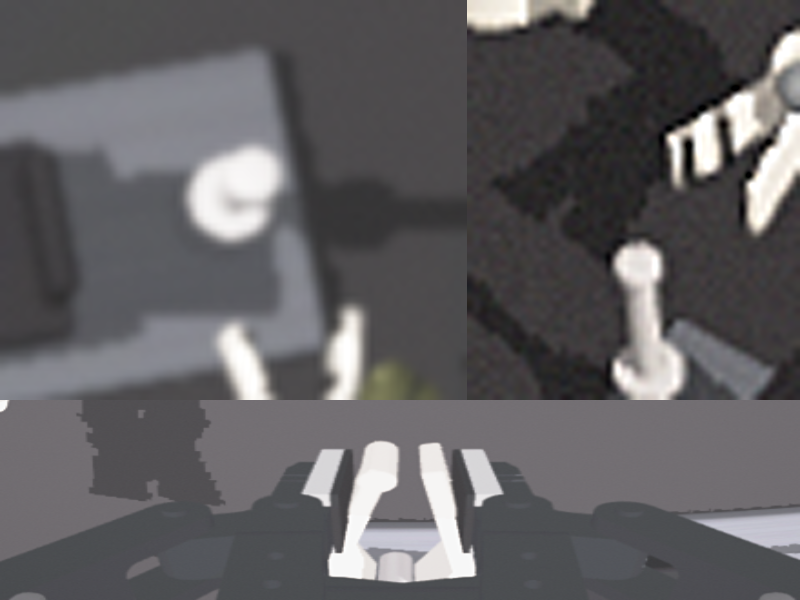

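Run:
```python
from h import *
np.set_printoptions(precision=1,suppress=True)
t=cv2.imread('pics/t7.png');g=cv2.cvtColor(cv2.resize(t[220:280,360:430],None,fx=8,fy=8,interpolation=cv2.INTER_CUBIC),cv2.COLOR_BGR2GRAY)
T=lambda u,v:(360+u/6.667,220+v/6.667);S=lambda u,v:(240+(u-467)/6.667,170+v/6.667)
s=bot.state();R=s['orientation'];p=s['ee_pos']
tr=lambda w:R.T@(w-p)
A=T(232,325);B=T(353,308)
for z in(125,130): print(z,tr(onz('top',A,z)),tr(onz('top',B,z)))
# tip triangulation: scene tips top corners
print([ (two(ray('top',a),ray('scene',b))) for a,b in ((A,S(750,185)),(A,S(672,135)),(B,S(672,135)),(B,S(750,185)))])
print('head',onz('top',T(258,170),124),onz('scene',S(638,258),124),'collar',onz('top',T(228,197),58),onz('scene',S(650,368),58))
print('head in tool',tr(onz('top',T(258,170),124)))
```

```text
125 [  14.9  -12.8 -102.4] [ -25.1  -12.8 -100.7]
130 [  15.5  -17.8 -102.1] [ -24.3  -17.8 -100.4]
[(array([ 529.9, -216.3,  134.6]), np.float64(2.023893639834884)), (array([ 538.2, -225.5,  159.5]), np.float64(29.430248764260412)), (array([ 534.3, -255.1,  135.8]), np.float64(3.1484213993863155)), (array([ 526.4, -245. ,  113. ]), np.float64(35.89654339074892))]
head [ 582.3 -228.3  124. ] [ 577.7 -226.6  124. ] collar [ 581.  -225.7   58. ] [ 578.6 -225.    58. ]
head in tool [  -3.6  -11.8 -151. ]
```

Top view: the open jaw tips are at about (395,270) and (413,268), with the post head at (399,246). In the tool frame the tip midpoint lies at x≈-4 and z≈-101, and the post at x≈-2 and z≈-150. I'll lower, shift 1.5 mm and advance 60 mm.

Request:
apply_moves --series '[{"claw": 0, "dx": 0.01, "dy": 0.12, "dz": 0, "rx": 0, "ry": 0, "rz": 0}, {"claw": 0, "dx": 0.01, "dy": 0.245, "dz": 0, "rx": 0, "ry": 0, "rz": 0}, {"claw": 0, "dx": 0.01, "dy": 0.245, "dz": 0, "rx": 0, "ry": 0, "rz": 0}, {"claw": 0, "dx": 0.01, "dy": 0.245, "dz": 0, "rx": 0, "ry": 0, "rz": 0}]'

```text
time_s: 10.7
ee_pos: [432.3, -249.2, 74.9]
orientation: [[-0.166, -0.001, -0.986], [0.986, 0.0, -0.166], [0.001, -1.0, 0.001]]
force: [0.2, 0.1, -0.6]
finger_gap: 22.8
```

Request:
apply_moves --series '[{"claw": 0, "dx": 0, "dy": 0, "dz": -0.08, "rx": 0, "ry": 0, "rz": 0}, {"claw": 0, "dx": 0, "dy": 0, "dz": -0.16, "rx": 0, "ry": 0, "rz": 0}, {"claw": 0, "dx": 0, "dy": 0, "dz": -0.24, "rx": 0, "ry": 0, "rz": 0}, {"claw": 0, "dx": 0, "dy": 0, "dz": -0.24, "rx": 0, "ry": 0, "rz": 0}]'

```text
time_s: 11.2
ee_pos: [469.1, -243.3, 75.6]
orientation: [[-0.167, 0.0, -0.986], [0.986, -0.0, -0.167], [-0.0, -1.0, -0.0]]
force: [0.1, -0.0, -1.6]
finger_gap: 22.8
```

Request:
apply_moves --series '[{"claw": 0, "dx": 0, "dy": 0, "dz": -0.06, "rx": 0, "ry": 0, "rz": 0}, {"claw": 0, "dx": 0, "dy": 0, "dz": -0.12, "rx": 0, "ry": 0, "rz": 0}, {"claw": 0, "dx": 0, "dy": 0, "dz": -0.16, "rx": 0, "ry": 0, "rz": 0}, {"claw": 0, "dx": 0, "dy": 0, "dz": -0.16, "rx": 0, "ry": 0, "rz": 0}, {"claw": 0, "dx": 0, "dy": 0, "dz": -0.16, "rx": 0, "ry": 0, "rz": 0}]'

```text
time_s: 11.82
ee_pos: [491.5, -239.3, 75.2]
orientation: [[-0.166, -0.0, -0.986], [0.986, 0.0, -0.166], [0.0, -1.0, 0.0]]
force: [0.5, 0.0, -0.1]
finger_gap: 22.5
```

Run:
```python
from h import *
s=bot.state();print(s['time_s'],s['ee_pos'],s['finger_gap'],s['force'])
w=bot.camera('wrist')[:,:,::-1];t=bot.camera('top')[:,:,::-1];sc=bot.camera('scene')[:,:,::-1]
for n,i in zip(('w8','t8','s8'),(w,t,sc)):cv2.imwrite(f'pics/{n}.png',i)
cv2.imwrite('pics/c8.png',np.hstack([crop(t,370,220,430,280,400,400),crop(sc,245,180,305,240,400,400)]))
```

```text
11.825 [ 491.47056333 -239.33509287   75.20587815] 22.509417676739858 [ 0.46529218  0.02948021 -0.12890204]
```

View pics/c8.png

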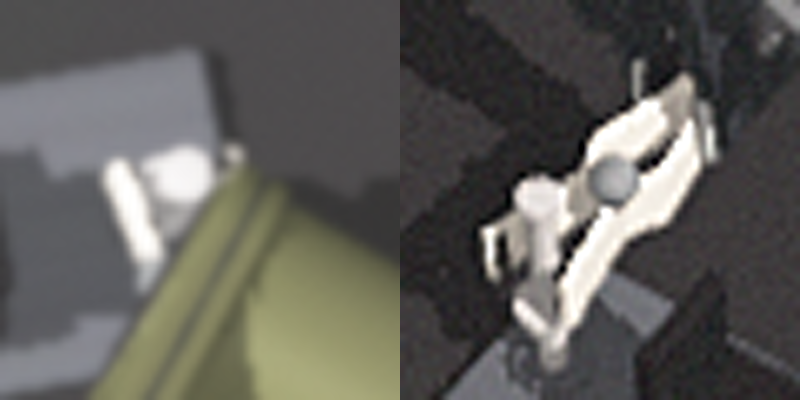

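Run:
```python
from h import *
np.set_printoptions(precision=1,suppress=True)
s=bot.state();R=s['orientation'];p=s['ee_pos'];T=lambda u,v:(370+u/6.667,220+v/6.667)
for nm,u,z in(('A',(117,160),96),('B',(233,147),96),('head',(181,172),124)): print(nm,R.T@(onz('top',T(*u),z)-p))
```

```text
A [  15.9  -20.7 -102. ]
B [-23.2 -20.7 -99.3]
head [ -0.6 -48.7 -91.4]
```

Request:
apply_moves --series '[{"claw": 0, "dx": 0.015, "dy": 0, "dz": 0, "rx": 0, "ry": 0, "rz": 0}, {"claw": 0, "dx": 0.015, "dy": 0, "dz": 0, "rx": 0, "ry": 0, "rz": 0}, {"claw": 0.35, "dx": 0.015, "dy": 0, "dz": 0, "rx": 0, "ry": 0, "rz": 0}, {"claw": 0.35, "dx": 0.015, "dy": 0, "dz": 0, "rx": 0, "ry": 0, "rz": 0}, {"claw": 0.42, "dx": 0.015, "dy": 0, "dz": 0, "rx": 0, "ry": 0, "rz": 0}, {"claw": 0.42, "dx": 0.015, "dy": 0, "dz": 0, "rx": 0, "ry": 0, "rz": 0}, {"claw": 0.48, "dx": 0.015, "dy": 0, "dz": 0, "rx": 0, "ry": 0, "rz": 0}, {"claw": 0.48, "dx": 0.015, "dy": 0, "dz": 0, "rx": 0, "ry": 0, "rz": 0}]'

```text
time_s: 12.98
ee_pos: [491.3, -237.2, 75.4]
orientation: [[-0.166, 0.0, -0.986], [0.986, 0.0, -0.166], [-0.0, -1.0, -0.0]]
force: [0.8, 0.3, -0.1]
finger_gap: 41.1
```

Request:
apply_moves --series '[{"claw": 0.55, "dx": 0, "dy": 0, "dz": 0, "rx": 0, "ry": 0, "rz": 0}, {"claw": 0.62, "dx": 0, "dy": 0, "dz": 0, "rx": 0, "ry": 0, "rz": 0}, {"claw": 0.75, "dx": 0, "dy": 0, "dz": 0, "rx": 0, "ry": 0, "rz": 0}, {"claw": 0.75, "dx": 0, "dy": 0, "dz": 0, "rx": 0, "ry": 0, "rz": 0}, {"claw": 0.75, "dx": 0, "dy": 0, "dz": 0, "rx": 0, "ry": 0, "rz": 0}]'

```text
time_s: 13.6
ee_pos: [491.3, -237.2, 75.3]
orientation: [[-0.165, -0.0, -0.986], [0.986, -0.0, -0.165], [0.0, -1.0, 0.0]]
force: [-0.1, -1.2, -1.0]
finger_gap: 63.9
```

Run:
```python
from h import *
s=bot.state();print(s['time_s'],s['ee_pos'],s['finger_gap'],s['force'])
w=bot.camera('wrist')[:,:,::-1];t=bot.camera('top')[:,:,::-1];sc=bot.camera('scene')[:,:,::-1]
for n,i in zip(('w9','t9','s9'),(w,t,sc)):cv2.imwrite(f'pics/{n}.png',i)
cv2.imwrite('pics/c9.png',np.hstack([crop(w,200,240,440,420,400,300),crop(sc,245,180,305,225,400,300)]))
```

```text
13.6 [ 491.25360064 -237.18716342   75.31193361] 63.8999021436135 [-0.06861765 -1.19666158 -0.95125872]
```

View pics/c9.png

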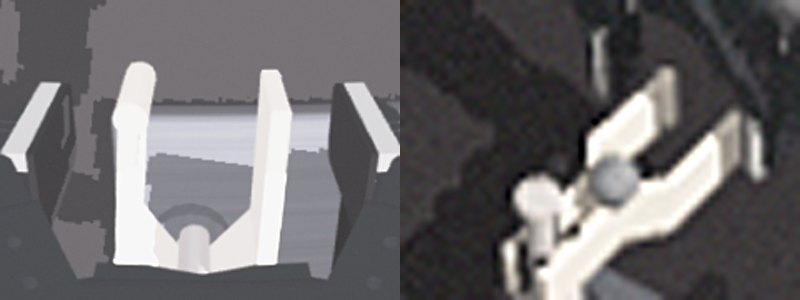

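The wrist and scene crops show the clip sitting level on the post between collar and head, with both handles free of the pads. Now I'll back out, rise and go to the jaw.

Run:
```python
from h import *
plan([(425,-248.5,75.5,99.5),(425,-235,160,75),(470,-120,160,50),(547,-30,152,30),(547.5,-30.6,150,9.5)],R=Rt(99.5))
```

```text
(425, -248.5, 75.5, 99.5) {'dx': -0.001, 'dy': -0.001, 'dz': 0.448, 'rx': 0.0, 'ry': 0.0, 'rz': 0.0} rows>=1.1 
(425, -235, 160, 75) {'dx': 0.088, 'dy': -0.563, 'dz': -0.015, 'rx': 0.0, 'ry': 0.136, 'rz': 0.0} rows>=2.3 
(470, -120, 160, 50) {'dx': 0.818, 'dy': -0.0, 'dz': -0.091, 'rx': 0.0, 'ry': 0.139, 'rz': 0.0} rows>=2.3 
(547, -30, 152, 30) {'dx': 0.79, 'dy': 0.053, 'dz': -0.008, 'rx': 0.0, 'ry': 0.111, 'rz': 0.0} rows>=1.9 
(547.5, -30.6, 150, 9.5) {'dx': 0.001, 'dy': 0.013, 'dz': -0.005, 'rx': 0.0, 'ry': 0.114, 'rz': 0.0} rows>=1.9
```

Request:
apply_moves --series '[{"claw": 0.75, "dx": 0, "dy": 0, "dz": 0.1, "rx": 0, "ry": 0, "rz": 0}, {"claw": 0.75, "dx": 0, "dy": 0, "dz": 0.25, "rx": 0, "ry": 0, "rz": 0}, {"claw": 0.75, "dx": 0, "dy": 0, "dz": 0.448, "rx": 0, "ry": 0, "rz": 0}, {"claw": 0.75, "dx": 0, "dy": 0, "dz": 0.448, "rx": 0, "ry": 0, "rz": 0}]'

```text
time_s: 14.25
ee_pos: [422.9, -248.2, 74.8]
orientation: [[-0.164, -0.001, -0.987], [0.987, 0.001, -0.164], [0.001, -1.0, 0.001]]
force: [0.0, 0.1, -0.7]
finger_gap: 64.1
```

Request:
apply_moves --series '[{"claw": 0.75, "dx": 0.088, "dy": -0.3, "dz": -0.015, "rx": 0, "ry": 0.06, "rz": 0}, {"claw": 0.75, "dx": 0.088, "dy": -0.563, "dz": -0.015, "rx": 0, "ry": 0.136, "rz": 0}, {"claw": 0.75, "dx": 0.088, "dy": -0.563, "dz": -0.015, "rx": 0, "ry": 0.136, "rz": 0}]'

```text
time_s: 14.62
ee_pos: [427.5, -236.3, 164.5]
orientation: [[0.26, 0.007, -0.966], [0.966, -0.005, 0.26], [-0.003, -1.0, -0.008]]
force: [0.5, 0.4, -0.3]
finger_gap: 64.1
```

Request:
apply_moves --series '[{"claw": 0.75, "dx": 0.4, "dy": 0, "dz": -0.05, "rx": 0, "ry": 0.06, "rz": 0}, {"claw": 0.75, "dx": 0.818, "dy": 0, "dz": -0.091, "rx": 0, "ry": 0.139, "rz": 0}, {"claw": 0.75, "dx": 0.818, "dy": 0, "dz": -0.091, "rx": 0, "ry": 0.139, "rz": 0}]'

```text
time_s: 15.0
ee_pos: [470.8, -117.6, 160.0]
orientation: [[0.643, 0.001, -0.766], [0.766, 0.0, 0.643], [0.001, -1.0, -0.0]]
force: [0.3, -0.0, 0.2]
finger_gap: 63.7
```

Request:
apply_moves --series '[{"claw": 0.75, "dx": 0.4, "dy": 0.03, "dz": 0, "rx": 0, "ry": 0.06, "rz": 0}, {"claw": 0.75, "dx": 0.79, "dy": 0.053, "dz": -0.008, "rx": 0, "ry": 0.111, "rz": 0}, {"claw": 0.75, "dx": 0.79, "dy": 0.053, "dz": -0.008, "rx": 0, "ry": 0.17, "rz": 0}, {"claw": 0.75, "dx": 0.79, "dy": 0.053, "dz": -0.008, "rx": 0, "ry": 0.225, "rz": 0}, {"claw": 0.75, "dx": 0.79, "dy": 0.053, "dz": -0.008, "rx": 0, "ry": 0.225, "rz": 0}, {"claw": 0.75, "dx": 0.79, "dy": 0.053, "dz": -0.008, "rx": 0, "ry": 0.225, "rz": 0}]'

```text
time_s: 15.75
ee_pos: [547.0, -29.9, 151.9]
orientation: [[0.986, 0.0, -0.168], [0.168, 0.0, 0.986], [0.0, -1.0, 0.0]]
force: [0.2, 0.9, -0.1]
finger_gap: 63.9
```

Run:
```python
from h import *
import json
np.set_printoptions(precision=2,suppress=True)
s=bot.state();print(s['time_s'],s['ee_pos'],s['orientation'],s['force'])
w=bot.camera('wrist')[:,:,::-1].copy();t=bot.camera('top')[:,:,::-1].copy();sc=bot.camera('scene')[:,:,::-1].copy()
for n,i in zip(('w10','t10','s10'),(w,t,sc)):cv2.imwrite(f'pics/{n}.png',i)
json.dump(dict(ee_pos=list(s['ee_pos']),orientation=np.array(s['orientation']).tolist()),open('w10.json','w'))
h=cv2.cvtColor(w,cv2.COLOR_BGR2HSV)
m=((h[...,0]>15)&(h[...,0]<35)&(h[...,1]>120)&(h[...,2]>90)).astype(np.uint8)
n,l,st,c=cv2.connectedComponentsWithStats(m)
for i in range(1,n):
    if st[i,4]>20: print('brass',st[i],c[i],onz('wrist',c[i],43,s))
m=((h[...,2]>190)&(h[...,1]<40)).astype(np.uint8)
n,l,st,c=cv2.connectedComponentsWithStats(m)
for i in range(1,n):
    if st[i,4]>60: print('white',st[i],c[i])
```

```text
15.75 [546.97 -29.9  151.88] [[ 0.99  0.   -0.17]
 [ 0.17  0.    0.99]
 [ 0.   -1.    0.  ]] [ 0.24  0.86 -0.12]
brass [395 217   5  12  42] [397.29 223.19] [598.67 -11.56  43.  ]
brass [393 230   6  11  23] [396.13 235.22] [599.79 -20.3   43.  ]
white [ 571   73   69  176 7085] [607.79 177.53]
white [101  79  18  16 170] [109.21  85.77]
white [130  84  13  12 102] [135.43  89.03]
white [ 370  163   22  122 2080] [380.78 223.79]
white [ 292  173   15   93 1165] [299.07 218.91]
white [ 337  173   14   93 1177] [343.1  218.95]
white [ 284  266   75   37 1537] [321.61 278.98]
white [201 290  35  53 662] [217.15 314.48]
white [369 290  17  14 208] [377.54 296.67]
white [407 290  35  47 628] [424.4  313.13]
white [296 309  52  16 755] [321.78 316.95]
white [ 594  314   46  116 2445] [622.05 382.04]
white [ 449  404   48   46 1264] [473.22 429.37]
```

Run:
```python
from h import *
w=cv2.imread('pics/w10.png');cv2.imwrite('pics/c10.png',np.hstack([crop(w,355,200,425,310,380,597),crop(w,270,250,370,397,406,597)]))
```

```text
(no output)
```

View pics/c10.png

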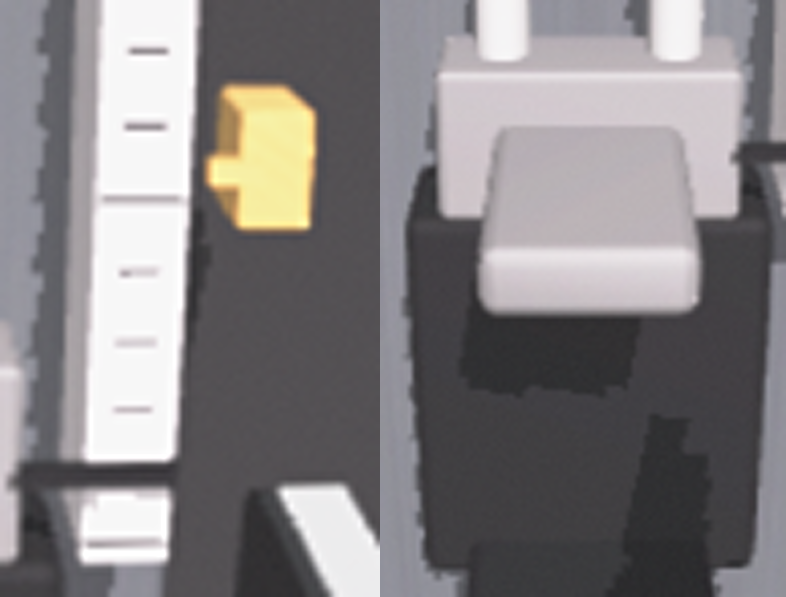

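The crop shows the pointer as a black bar at about (381,287.5), and the brass nose at (393.5,231.7) on the outer side. The upright block's top face is centred at (321.5,319). I'll cast these.

Run:
```python
from h import *
import json
np.set_printoptions(precision=2,suppress=True)
st=json.load(open('w10.json'));c=np.array([561.5,-114.4,0]);a=np.radians(9.5)
Q=np.array([[np.cos(a),np.sin(a),0],[-np.sin(a),np.cos(a),0],[0,0,1]])
L=lambda u,v:(355+u/5.43,200+v/5.43);J=lambda u,v:(270+(u-380)/4.06,250+v/4.06)
for nm,px,z in [('ptr',L(170,475),43),('nose',L(212,172.5),43),('m198',L(142,198),40),('m409',L(132,409),40),('m50',L(148,50),40),
  ('topA',J(482,281),94),('topB',J(698,281),94),('topfar',J(590,252),94),('topnear',J(590,311),94),('ledge_in',L(90,400),40),('ledge_out',L(180,400),40)]:
    w=onz('wrist',px,z,st);print(nm,w,Q@(w-c))
```

```text
ptr [601.76 -60.91  43.  ] [48.54 46.11 43.  ]
nose [597.73 -18.08  43.  ] [51.63 89.02 43.  ]
m198 [589.93 -23.79  40.  ] [42.99 84.68 40.  ]
m409 [595.06 -53.3   40.  ] [43.19 54.73 40.  ]
m50 [586.56  -4.14  40.  ] [ 42.92 104.61  40.  ]
topA [538.08 -70.08  94.  ] [-15.78  47.58  94.  ]
topB [570.03 -64.67  94.  ] [16.62 47.64 94.  ]
topfar [553.2  -62.41  94.  ] [ 0.4  52.65 94.  ]
topnear [554.91 -72.43  94.  ] [ 0.43 42.48 94.  ]
ledge_in [589.04 -52.92  40.  ] [37.31 56.1  40.  ]
ledge_out [601.37 -50.96  40.  ] [49.8  55.99 40.  ]
```

Run:
```python
from h import *
plan([(553.3,-63.5,125,9.5),(553.3,-63.5,56,9.5)])
```

```text
(553.3, -63.5, 125, 9.5) {'dx': 0.005, 'dy': 0.179, 'dz': -0.227, 'rx': -0.0, 'ry': 0.0, 'rz': 0.0} rows>=0.7 
(553.3, -63.5, 56, 9.5) {'dx': -0.0, 'dy': 0.46, 'dz': -0.0, 'rx': -0.0, 'ry': 0.0, 'rz': 0.0} rows>=1.1
```

Request:
apply_moves --series '[{"claw": 0.75, "dx": 0.005, "dy": 0.1, "dz": -0.227, "rx": 0, "ry": 0, "rz": 0}, {"claw": 0.75, "dx": 0.005, "dy": 0.179, "dz": -0.227, "rx": 0, "ry": 0, "rz": 0}, {"claw": 0.75, "dx": 0.005, "dy": 0.35, "dz": -0.227, "rx": 0, "ry": 0, "rz": 0}, {"claw": 0.75, "dx": 0.005, "dy": 0.55, "dz": -0.227, "rx": 0, "ry": 0, "rz": 0}, {"claw": 0.75, "dx": 0.005, "dy": 0.64, "dz": -0.227, "rx": 0, "ry": 0, "rz": 0}, {"claw": 0.75, "dx": 0.005, "dy": 0.64, "dz": -0.227, "rx": 0, "ry": 0, "rz": 0}]' --squeeze 60

```text
time_s: 16.65
ee_pos: [552.4, -62.9, 54.8]
orientation: [[0.986, -0.002, -0.166], [0.166, 0.001, 0.986], [-0.002, -1.0, 0.001]]
force: [-0.4, -0.9, 0.5]
finger_gap: 63.9
```

Request:
apply_moves --series '[{"claw": 0, "dx": 0, "dy": 0, "dz": 0, "rx": 0, "ry": 0, "rz": 0}, {"claw": 0, "dx": 0, "dy": 0, "dz": 0, "rx": 0, "ry": 0, "rz": 0}, {"claw": 0, "dx": 0, "dy": 0, "dz": 0, "rx": 0, "ry": 0, "rz": 0}, {"claw": 0, "dx": 0, "dy": 0, "dz": 0, "rx": 0, "ry": 0, "rz": 0}, {"claw": 0, "dx": 0, "dy": 0, "dz": 0, "rx": 0, "ry": 0, "rz": 0}, {"claw": 0, "dx": 0, "dy": 0, "dz": 0, "rx": 0, "ry": 0, "rz": 0}]' --squeeze 60

```text
time_s: 17.4
ee_pos: [553.0, -63.7, 57.6]
orientation: [[0.986, -0.001, -0.166], [0.166, -0.001, 0.986], [-0.001, -1.0, -0.0]]
force: [-6.9, -0.2, 6.9]
finger_gap: 33.4
```

Request:
apply_moves --series '[{"claw": 0, "dx": -0.015, "dy": -0.012, "dz": 0, "rx": 0, "ry": 0, "rz": 0}, {"claw": 0, "dx": -0.015, "dy": -0.012, "dz": 0.06, "rx": 0, "ry": 0, "rz": 0}, {"claw": 0, "dx": -0.015, "dy": -0.012, "dz": 0.12, "rx": 0, "ry": 0, "rz": 0}, {"claw": 0, "dx": -0.015, "dy": -0.012, "dz": 0.18, "rx": 0, "ry": 0, "rz": 0}, {"claw": 0, "dx": -0.015, "dy": -0.012, "dz": 0.23, "rx": 0, "ry": 0, "rz": 0}, {"claw": 0, "dx": -0.015, "dy": -0.012, "dz": 0.27, "rx": 0, "ry": 0, "rz": 0}, {"claw": 0, "dx": -0.015, "dy": -0.012, "dz": 0.27, "rx": 0, "ry": 0, "rz": 0}, {"claw": 0, "dx": -0.015, "dy": -0.012, "dz": 0.27, "rx": 0, "ry": 0, "rz": 0}]'

```text
time_s: 18.4
ee_pos: [546.1, -25.2, 57.7]
orientation: [[0.986, 0.005, -0.166], [0.166, -0.003, 0.986], [0.005, -1.0, -0.004]]
force: [9.5, -6.5, -11.1]
finger_gap: 33.1
```

```bash
cat > chk.py <<'E'
from h import *
import json,sys
np.set_printoptions(precision=2,suppress=True)
s=bot.state();print(s['time_s'],s['ee_pos'],s['finger_gap'],s['force'])
w=bot.camera('wrist')[:,:,::-1].copy();t=bot.camera('top')[:,:,::-1].copy();sc=bot.camera('scene')[:,:,::-1].copy()
k=sys.argv[1]
for n,i in zip('wts',(w,t,sc)):cv2.imwrite(f'pics/{n}{k}.png',i)
a=np.radians(9.5);Q=np.array([[np.cos(a),np.sin(a),0],[-np.sin(a),np.cos(a),0],[0,0,1]]);c=np.array([561.5,-114.4,0])
K=bot.get_calibration('wrist');T=K['T_tool_cam'];Ki=K['intrinsics']
def proj(r):
    w_=c+Q.T@np.array(r,float);q=T[:3,:3].T@(s['orientation'].T@(w_-s['ee_pos'])-T[:3,3]);th=np.arctan2(np.hypot(q[0],q[1]),q[2]);n=q[:2]/np.hypot(*q[:2]);return Ki[:2,2]+371.65*th*n
# rectify the plane z=43 (rig x 25..75, y 60..120) at 8 px/mm
gx,gy=np.meshgrid(np.arange(25,75,.125),np.arange(120,60,-.125))
P=np.array([[proj((25+50*i/8,120-60*j/8,43)) for i in range(9)] for j in range(9)])
import scipy.interpolate as si
mp=[si.RectBivariateSpline(np.arange(9),np.arange(9),P[...,k_])((120-gy[:,0])/60*8,(gx[0]-25)/50*8).astype(np.float32) for k_ in(0,1)]
r=cv2.remap(w,mp[0],mp[1],cv2.INTER_LINEAR);cv2.imwrite(f'pics/r{k}.png',r)
h=cv2.cvtColor(r,cv2.COLOR_BGR2HSV)
b=((h[...,0]>15)&(h[...,0]<35)&(h[...,1]>90)&(h[...,2]>80))
for x in (50.5,51,51.5,52,53,58): 
    y=gy[b[:,int((x-25)*8)],0]; print('brass x',x,(y.min(),y.max(),len(y)/8) if len(y) else '-')
for x in (39,41,43,45,47,48): 
    col=r[:,int((x-25)*8)].max(1);y=gy[:,0][(col<90)]; print('dark x',x,np.round([(g[0],g[-1]) for g in np.split(y,np.flatnonzero(abs(np.diff(y))>.2)+1) if len(g)>4],1).tolist())
E
python3 chk.py 11
```

```text
18.4 [546.14 -25.15  57.72] 33.09803088417974 [  9.52  -6.51 -11.1 ]
brass x 50.5 (np.float64(88.625), np.float64(103.0), 14.5)
brass x 51 (np.float64(87.625), np.float64(103.0), 15.5)
brass x 51.5 (np.float64(87.125), np.float64(103.25), 11.25)
brass x 52 (np.float64(86.5), np.float64(103.25), 11.25)
brass x 53 (np.float64(85.125), np.float64(103.25), 11.25)
brass x 58 (np.float64(81.625), np.float64(103.375), 1.125)
dark x 39 [[87.1, 84.4]]
dark x 41 [[87.2, 84.4]]
dark x 43 [[87.2, 84.4]]
dark x 45 [[87.2, 84.2]]
dark x 47 [[87.2, 84.4]]
dark x 48 [[87.6, 84.2]]
```

Request:
apply_moves --series '[{"claw": 0, "dx": 0.009, "dy": 0.007, "dz": 0.01, "rx": 0, "ry": 0, "rz": 0}, {"claw": 0, "dx": 0.009, "dy": 0.007, "dz": 0.021, "rx": 0, "ry": 0, "rz": 0}, {"claw": 0, "dx": 0.009, "dy": 0.007, "dz": 0.021, "rx": 0, "ry": 0, "rz": 0}, {"claw": 0, "dx": 0.009, "dy": 0.007, "dz": 0.021, "rx": 0, "ry": 0, "rz": 0}]'

```text
time_s: 19.05
ee_pos: [545.8, -22.5, 57.7]
orientation: [[0.986, 0.002, -0.166], [0.166, -0.004, 0.986], [0.001, -1.0, -0.004]]
force: [-0.2, -8.0, 0.6]
finger_gap: 33.3
```

```bash
python3 chk.py 12
python3 - <<'E'
import cv2,numpy as np
r=cv2.imread('pics/r12.png');h=cv2.cvtColor(r,cv2.COLOR_BGR2HSV)
print('cols x=47..60; each cell V(R) if brass-ish else .')
for y in np.arange(104,78,-1.0):
    print(y,' '.join(('%3d'%r[int((120-y)*8),int((x-25)*8),2] + ('b' if h[int((120-y)*8),int((x-25)*8),1]>90 else ' ')) for x in np.arange(47,61,1.0)))
E
```

```text
19.05 [545.82 -22.49  57.65] 33.34494252107851 [-0.21 -8.    0.59]
brass x 50.5 (np.float64(88.625), np.float64(103.25), 14.75)
brass x 51 (np.float64(87.75), np.float64(103.375), 15.75)
brass x 51.5 (np.float64(87.0), np.float64(103.375), 12.375)
brass x 52 (np.float64(86.625), np.float64(103.375), 11.5)
brass x 53 (np.float64(85.25), np.float64(103.375), 11.625)
brass x 58 (np.float64(81.625), np.float64(103.5), 1.0)
dark x 39 [[89.9, 86.4]]
dark x 41 [[90.0, 86.4]]
dark x 43 [[90.0, 86.4]]
dark x 45 [[90.0, 86.4]]
dark x 47 [[90.0, 86.8]]
dark x 48 [[90.1, 86.8]]
cols x=47..60; each cell V(R) if brass-ish else .
104.0 249  171   99  102  119  120  117  116  112  109  108  105   99  101 
103.0 249  189   98  157  250b 252b 252b 252b 253b 254b 254b 255  230b 106 
102.0 249  201   99  148  240b 248  247  247  247  247  247  247  249  218b
101.0 249  188   99  150  212b 245b 247  247  247  247  247  247  247  249 
100.0 249  181   98  152  203b 214b 246b 247  247  247  247  247  247  247 
99.0 248  185   99  148  204b 201b 224b 247b 247  247  247  247  247  247 
98.0 249  192   99  14
[... 776 characters left out ...]
  247  247  247  247  247 
87.0  80   81   85  101  123  234b 238b 236b 246b 247  247  247  247  247 
86.0 176  164   99  102   99  115  194b 204b 242b 247  247  247  247  247 
85.0 247  184   98  103  102  100  151  203b 242b 248  247  247  247  247 
84.0 248  197   98  101  101  102  111  183b 245b 248  247  247  247  247 
83.0 249  216   98  102  101  101  101  121  246b 248  248  248  248  248 
82.0 248  220   97  101  102  101  102  100  174b 252b 252b 249b 246b 243b
81.0 248  211  100  102  102  102  102  101  100  106  109  110  111  109 
80.0 248  197  100  101  101  102  101  101  101  101  101  101  101  101 
79.0 249  207   99  101  100  102  102  101  103  101  102  101  101  102
```

Run:
```python
import cv2,numpy as np
r=cv2.imread('pics/r12.png')
for y in np.arange(93.5,84.9,-.5):
    print(y,*[tuple(r[int((120-y)*8),int((x-25)*8)].tolist()) for x in (43,47,51.2,52,53)])
r=cv2.imread('pics/r12.png')
print([(y,r[int((120-y)*8),int((58-25)*8)].tolist()) for y in np.arange(104,80,-1)])
```

```text
93.5 (247, 247, 247) (249, 249, 249) (107, 162, 203) (107, 164, 206) (107, 163, 205)
93.0 (247, 247, 247) (249, 249, 249) (106, 161, 203) (106, 162, 203) (106, 163, 205)
92.5 (247, 247, 247) (249, 249, 249) (107, 164, 209) (107, 164, 208) (107, 165, 210)
92.0 (247, 247, 247) (249, 249, 249) (127, 200, 235) (128, 201, 234) (129, 201, 234)
91.5 (250, 250, 250) (250, 250, 250) (151, 230, 249) (154, 232, 247) (154, 232, 247)
91.0 (247, 247, 247) (254, 254, 254) (158, 238, 251) (172, 243, 248) (171, 243, 248)
90.5 (169, 165, 172) (167, 163, 168) (149, 229, 249) (184, 246, 248) (183, 245, 247)
90.0 (74, 71, 71) (87, 84, 85) (137, 219, 247) (193, 247, 247) (193, 246, 247)
89.5 (75, 71, 72) (74, 71, 70) (134, 215, 244) (198, 248, 247) (197, 247, 247)
89.0 (80, 75, 77) (81, 77, 78) (139, 216, 241) (198, 248, 247) (198, 247, 247)
88.5 (82, 76, 78) (83, 78, 80) (142, 213, 236) (198, 249, 248) (197, 247, 247)
88.0 (82, 77, 79) (83, 78, 79) (136, 196, 220) (194, 250, 249) (194, 248, 248)
87.5 (81, 77, 78) (81, 76, 78) (125, 167, 192) (172, 243, 250) (174, 245, 248)
87.0 (79, 75, 76) (82, 77, 80) 
[... 475 characters left out ...]
47]), (np.int64(101), [173, 242, 247]), (np.int64(100), [172, 242, 247]), (np.int64(99), [171, 242, 247]), (np.int64(98), [179, 244, 247]), (np.int64(97), [213, 247, 247]), (np.int64(96), [198, 247, 247]), (np.int64(95), [193, 246, 247]), (np.int64(94), [189, 246, 247]), (np.int64(93), [194, 247, 247]), (np.int64(92), [195, 247, 247]), (np.int64(91), [191, 246, 247]), (np.int64(90), [194, 247, 247]), (np.int64(89), [197, 247, 247]), (np.int64(88), [196, 247, 247]), (np.int64(87), [194, 247, 247]), (np.int64(86), [192, 246, 247]), (np.int64(85), [191, 246, 247]), (np.int64(84), [194, 247, 247]), (np.int64(83), [192, 247, 248]), (np.int64(82), [149, 223, 249]), (np.int64(81), [101, 101, 110])]
```

Request:
apply_moves --series '[{"claw": 0, "dx": 0, "dy": 0, "dz": 0.007, "rx": 0, "ry": 0, "rz": 0}, {"claw": 0, "dx": 0, "dy": 0, "dz": 0.007, "rx": 0, "ry": 0, "rz": 0}, {"claw": 0, "dx": 0, "dy": 0, "dz": 0.007, "rx": 0, "ry": 0, "rz": 0}, {"claw": 0, "dx": 0, "dy": 0, "dz": 0.007, "rx": 0, "ry": 0, "rz": 0}, {"claw": 0, "dx": 0, "dy": 0, "dz": 0.007, "rx": 0, "ry": 0, "rz": 0}, {"claw": 0, "dx": 0, "dy": 0, "dz": 0.007, "rx": 0, "ry": 0, "rz": 0}]'

```text
time_s: 19.95
ee_pos: [545.6, -21.5, 57.6]
orientation: [[0.986, 0.002, -0.166], [0.166, -0.004, 0.986], [0.001, -1.0, -0.004]]
force: [0.2, -8.4, -0.3]
finger_gap: 32.9
```

```bash
python3 chk.py 13|grep -v brass
python3 - <<'E'
from h import *
r=cv2.imread('pics/r13.png').astype(int)
def edges(x,ch,thr,lo,hi):
    ys=np.arange(hi,lo,-.125);v=[r[int((120-y)*8),int((x-25)*8),ch] for y in ys]
    return [round(float(ys[i]),2) for i in range(1,len(v)) if (v[i]-thr)*(v[i-1]-thr)<0]
print('ptr',edges(43,1,150,80,95),'nose B>150',edges(52,0,150,80,95),edges(53,0,150,80,95))
# clip and bystanders: scene/top difference before/after
for n,b,a in (('top','pics/t9.png','pics/t13.png'),('scene','pics/s9.png','pics/s13.png')):
    A,B=cv2.imread(a).astype(int),cv2.imread('pics/%s0.png'%n).astype(int)
    m=(abs(A-B).max(2)>60).astype(np.uint8);k,l,st,c=cv2.connectedComponentsWithStats(m)
    print(n,[st[i].tolist() for i in range(1,k) if st[i,4]>25])
def white(f,x0,y0,x1,y1):
    im=cv2.imread(f)[y0:y1,x0:x1];return (im.min(2)>170).sum()
print(white('pics/s9.png',245,180,305,240),white('pics/s13.png',245,180,305,240))
A=cv2.imread('pics/s13.png')[195:230,258:300];print('\n'.join(''.join('#' if v>190 else '+' if v>120 else '.' for v in row) for row in A.min(2)))
E
```

```text
19.95 [545.65 -21.53  57.64] 32.89269733200996 [ 0.23 -8.42 -0.26]
dark x 39 [[90.9, 87.6]]
dark x 41 [[91.0, 87.6]]
dark x 43 [[91.0, 87.6]]
dark x 45 [[91.0, 87.5]]
dark x 47 [[90.9, 87.6]]
dark x 48 [[91.4, 87.8]]
ptr [91.38, 86.0] nose B>150 [87.12] [91.62, 87.12]
top [[220, 234, 81, 246, 8254], [279, 237, 44, 18, 454], [324, 241, 6, 7, 38], [388, 244, 24, 47, 208], [288, 251, 46, 32, 550], [390, 274, 6, 19, 66], [195, 278, 34, 50, 469], [270, 288, 24, 16, 243], [314, 289, 11, 29, 168], [261, 445, 32, 35, 857], [305, 461, 23, 6, 100]]
scene [[253, 0, 47, 29, 568], [451, 0, 13, 14, 86], [506, 0, 31, 43, 641], [564, 0, 11, 23, 45], [523, 0, 98, 172, 1106], [590, 19, 9, 15, 32], [534, 22, 36, 79, 933], [312, 34, 180, 191, 6976], [577, 50, 11, 9, 30], [482, 74, 15, 29, 264], [493, 87, 25, 20, 86], [117, 92, 57, 32, 839], [554, 95, 10, 14, 38], [483, 110, 17, 32, 165], [509, 112, 21, 14, 59], [478, 128, 6, 12, 38], [453, 134, 14, 13, 30], [474, 145, 12, 16, 96], [260, 190, 37, 41, 429], [329, 226, 20, 6, 36], [307, 241, 37, 35, 399], [397, 289, 47, 30, 540]]
411 48
...................
[... 785 characters left out ...]
............
.....+++++.+..+++++++++++++...............
.....+++++....++++++++....................
...+..++++.+++++++++......................
..+#+..++++++++++++.......................
...#+.....++++++++........................
...#......+++++++.........................
...#...+++++++++..........................
...++..++++++++...........................
...++..+++++++............................
...+...+++++++............................
........++++++............................
....+++.++++++............................
....++++++++++............................
....+#++++++++............................
.....++#+++++.............................
......+#++++..............................
```

Run:
```python
from workcell import bot
bot.job_done();s=bot.state();print(s['time_s'],s['ee_pos'],s['force'],s['finger_gap'])
```

```text
the job is handed in; nothing more can be done
the job is handed in; nothing more can be done
```

I clipped the white microphone clip onto the post and let go of it. I then pulled the jaw out to the brass index, and the gripper is still holding it there. The job was handed in at about 20 s, and no verdict came back.

- **Clip:** my first grip pressed on the counter, so I set the clip down and gripped it again. After release it sat level between the collar and the head, with both handles free of the pads. A later scene image, checked only by pixel values, still shows it on the post.
- **Jaw:** the block is held with a 60 N grip and has been pulled about 43 mm. In the last wrist image the pointer's near edge was at 87.3–87.6 mm and the nose's at 87.1 mm, in my measured rig frame. They agree to within about 0.5 mm, allowing for some uncertainty about the nose's height. The pull was steady at about 8.4 N.
- **Index:** its near edge stayed at 87.1 mm through the last 1 mm of the pull, and nothing touched it.
- **Other things on the counter:** I compared the first and last images. Most of the changes match the arm, its shadow, the jaw and the moved clip, but I didn't trace every patch.

I had used all 12 picture views by the final pull, so the last jaw and index checks rest on numbers from the images alone.

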